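Unstack the battery packs into their test trays

TASK

The battery packs are piled in one stack. Take the stack apart from the top down, one pack at a time, and set each pack gently, upright, fully down and square inside the test tray whose floor has the pack's colour: red first, then yellow and blue in either order, and white last. Never drop a pack, tip one over or leave one hanging on a tray's rim; at the end all four lie still and released in their trays.

Things in the scene. Friction and masses are not known exactly. Their poses are not given: they have to be found in the camera images.
- white_pack: white shrink-wrapped battery pack, a rigid block 140 x 66 x 40 mm (x, y, z) with narrow black end caps at its two x ends, about 0.65 kg. At the start: bottom layer of the stack, lying on the bench. Origin: centre of its underside; x along its length, y across (grip it across y, 66 mm), z up.
- yellow_pack: yellow shrink-wrapped battery pack, a rigid block 48 x 48 x 36 mm (x, y, z) with narrow black end caps at its two x ends, about 0.19 kg. At the start: middle layer, on one end of the white pack (which end varies), beside the blue pack with about 32 mm between them. Origin: centre of its underside; x along its end-cap direction, y across (grip it across y, 48 mm), z up.
- blue_pack: blue shrink-wrapped battery pack, a rigid block 48 x 48 x 36 mm (x, y, z) with narrow black end caps at its two x ends, about 0.19 kg. At the start: middle layer, on the other end of the white pack, beside the yellow pack. Origin: centre of its underside; x along its end-cap direction, y across (grip it across y, 48 mm), z up.
- red_pack: red shrink-wrapped battery pack, a rigid block 100 x 34 x 34 mm (x, y, z) with narrow black end caps at its two x ends, about 0.25 kg. At the start: top of the stack, bridging the yellow and blue packs, lengthwise along the white pack. Origin: centre of its underside; x along its length, y across (grip it across y, 34 mm), z up.
- white_tray: black-rimmed shallow test tray with a white floor, fixed to the bench; inside 160 x 86 mm (x, y), rim 4 mm thick (outside 168 x 94 mm). The floor's top is 4 mm and the rim's top 11 mm above the bench. Origin: centre of its underside, on the bench; x along its length, y across, z up. The white pack fits with 10 mm to spare on every side.
- yellow_tray: black-rimmed shallow test tray with a yellow floor, fixed to the bench; inside 68 x 68 mm (x, y), rim 4 mm thick (outside 76 x 76 mm). The floor's top is 4 mm and the rim's top 11 mm above the bench. Origin: centre of its underside, on the bench; x along one side, y across, z up. The yellow pack fits with 10 mm to spare on every side.
- blue_tray: black-rimmed shallow test tray with a blue floor, fixed to the bench; inside 68 x 68 mm (x, y), rim 4 mm thick (outside 76 x 76 mm). The floor's top is 4 mm and the rim's top 11 mm above the bench. Origin: centre of its underside, on the bench; x along one side, y across, z up. The blue pack fits with 10 mm to spare on every side.
- red_tray: black-rimmed shallow test tray with a red floor, fixed to the bench; inside 120 x 54 mm (x, y), rim 4 mm thick (outside 128 x 62 mm). The floor's top is 4 mm and the rim's top 11 mm above the bench. Origin: centre of its underside, on the bench; x along its length, y across, z up. The red pack fits with 10 mm to spare on every side.
There are look-alikes about, which are no part of the job. What is shaped like the white_pack but pink or purple is not meant.

How it is judged:
On the way, in this order (a step that is already met when the one before it is completed fails the run):
1. the red pack is set down in the red tray and released (horizontal distance between red_pack and red_tray below 0.015 m and z of red_pack in the frame of red_tray below 0.007 m and angle between red_pack's own z axis and vertical below 0.08 rad and angle between the x axis of red_pack and the x axis of red_tray, either way round below 0.3 rad and linear speed of red_pack below 0.02 m/s and contact force between the fingers and red_pack below 0.1 N), for 0.2 s.
2. the yellow and the blue pack, in either order, are set down in their own trays and released (horizontal distance between yellow_pack and yellow_tray below 0.015 m and z of yellow_pack in the frame of yellow_tray below 0.007 m and angle between each of yellow_pack, blue_pack's own z axis and vertical below 0.08 rad and (angle between the x axis of yellow_pack and the x axis of yellow_tray, either way round below 0.3 rad or angle between the x axis of yellow_pack and the y axis of yellow_tray, either way round below 0.3 rad) and linear speed of each of yellow_pack, blue_pack below 0.02 m/s and contact force between the fingers and yellow_pack below 0.1 N and horizontal distance between blue_pack and blue_tray below 0.015 m and z of blue_pack in the frame of blue_tray below 0.007 m and (angle between the x axis of blue_pack and the x axis of blue_tray, either way round below 0.3 rad or angle between the x axis of blue_pack and the y axis of blue_tray, either way round below 0.3 rad) and contact force between the fingers and blue_pack below 0.1 N), for 0.2 s.
3. the white pack is set down in the white tray and released (horizontal distance between white_pack and white_tray below 0.015 m and z of white_pack in the frame of white_tray below 0.007 m and angle between white_pack's own z axis and vertical below 0.08 rad and angle between the x axis of white_pack and the x axis of white_tray, either way round below 0.3 rad and linear speed of white_pack below 0.02 m/s and contact force between the fingers and white_pack below 0.1 N), for 0.2 s.
At the end, for the whole second after the job is handed in: Each pack is in the tray of its own colour: centres within 15 mm horizontally, underside within 3 mm of the tray's floor, level within 0.08 rad, sides parallel to the tray's within 0.3 rad (the square packs may be turned by a quarter turn), at rest and released (all of step 1 and all of step 2 and all of step 3); the robot touches nothing.
It fails at once if a pack is tipped by more than 0.5 rad (angle between any of white_pack, yellow_pack, blue_pack, red_pack's own z axis and vertical above 0.5 rad).
It fails at once if a pack drops or slams into its tray (faster than 0.45 m/s within 20 mm of the floor, as after a fall of over 10 mm) ((linear speed of white_pack above 0.45 m/s and horizontal distance between white_pack and white_tray below 0.04 m and z of white_pack in the frame of white_tray below 0.024 m) or (linear speed of yellow_pack above 0.45 m/s and horizontal distance between yellow_pack and yellow_tray below 0.04 m and z of yellow_pack in the frame of yellow_tray below 0.024 m) or (linear speed of blue_pack above 0.45 m/s and horizontal distance between blue_pack and blue_tray below 0.04 m and z of blue_pack in the frame of blue_tray below 0.024 m) or (linear speed of red_pack above 0.45 m/s and horizontal distance between red_pack and red_tray below 0.04 m and z of red_pack in the frame of red_tray below 0.024 m)).
It fails at once if the white pack is carried off or shoved along (over 40 mm) before the yellow and blue packs have left it for their trays (distance of white_pack from where it was at the start of the episode above 0.04 m and (not (horizontal distance between yellow_pack and yellow_tray below 0.02 m and z of yellow_pack in the frame of yellow_tray below 0.01 m) or not (horizontal distance between blue_pack and blue_tray below 0.02 m and z of blue_pack in the frame of blue_tray below 0.01 m))).
It also fails if it takes over 125 s, if anything falls off the work surface, if the arm or the gripper's body presses on something with over 40 N, if the wrist force passes 120 N, or if a joint passes its speed limit or range.

ROBOT

A 6-joint arm with a two-finger parallel gripper is mounted at the origin on the work surface. World frame = base frame: x ahead of the robot, y to its left, z up, the work surface at z = 0. Lengths are in m, angles in rad, forces in N, time in s.
With the tool pointing down it reaches from about 0.35 to 0.875 m from the base axis. Payload 15.5 kg.
Tool frame: the origin (TCP) lies midway between the tips of the shut fingers; the grasp point (between the pads) lies 19 mm behind it; z points along the fingers, y is the direction in which the jaws open and shut (so a half turn about z gives the same grasp; the last joint's range is limited). The gripper opens to 85 mm and grips with 20 to 120 N. Pads are 22 mm wide; open, the fingers measure 114 mm over their backs; the gripper's body (76 mm by 85 mm) begins 54 mm behind the grasp point. The pads swing forward as they close: fully open they stand 13 mm farther back than shut.
Start: joints at [1.123, 0.494, 1.345, -0, 1.302, -0.096], TCP at [0.215, 0.587, 0.231] pointing down, gripper open.
Joint ranges: [-2.91, 2.91], [-0.82, 2.16], [0.22, 2.67], [-1.22, 4.37], [0.12, 2.79], [-3.08, 3.08]. Speed limits (rad/s): [1.89, 1.89, 2.57, 3.01, 3.01, 3.01].

INTERFACE

Orientations are given as a unit quaternion [x, y, z, w].
In Python, from station import get_obs, eyes, workorder gives the robot as it stands. The module is installed in compiled form; this text tells all that it offers.
- The arm moves only by the tool carry_out, never from a script. Its argument "targets" is a list of rows, each an object of numbers: "dx", "dy", "dz": the shift along the tool's x, y, z as a fraction of full scale; "ax", "ay", "az": the turn, a rotation vector about the tool's x, y, z as a fraction of full scale; "gripper": the closure, from 0 (fully open) to 1 (shut). In form: [{"dx": .., "dy": .., "dz": .., "ax": .., "ay": .., "az": .., "gripper": ..}, ...]. A call has 1 to 20 rows; each row is the pose to reach, as a shift and turn from the pose commanded when the call began, along the tool's axes at that moment; what a row does not reach only later rows make up. Full scale, the value 1, is 0.2 m for a shift and 0.5 rad for a turn. A row lasts 1/10 s, in which the tool goes at most 50 mm and 8.59 degrees, less where a joint would pass 70% of its speed; a pose out of reach is approached as far as the arm can. A call with a number of a shift or a turn outside -1 to 1 is refused whole. A call with a gripper value outside its range is refused whole. The fingers move at their own pace and stop on an object; "force" is the grip in N (left out, the last holds). Time passes only in rows, so rows that repeat a pose let the fingers close. It gives the time, the measured TCP pose, the force and the opening at its end, in the units of the state.
- get_obs(): the state, without advancing time (a new reading comes with each control period).
- eyes.get_image(name): name is "side" or "top" or "wrist"; returns a dict with "frame" (400x640x3 uint8, blue, green, red), "fx", "fy", "cx", "cy" (pixels), "R" (3x3) and "t" (3): a world point X has camera coordinates R X + t. Camera axes: x right, y down, z forward; pixel columns grow to the right and rows downward; lengths in m; the calibration is good to about 2 mm. The wrist camera is an equidistant fisheye: a pixel r from the principal point sees the ray r / f radians off the axis. A picture is of the moment at which its call begins. There is no depth.
- workorder.hand_in(): hands the job in, once; it reports no verdict.
The state is a dict: "clock": time; "joint_positions": joint angles; "dq": joint speeds; "joint_efforts": joint torques, N m; "ee_pos": TCP position; "orientation": TCP orientation; "wrist_force": force on the tool from outside, world axes, zero at the start; "moment": the same for the moment, N m; "gripper_width": finger opening in m.
Only numpy, scipy, OpenCV 4.12 (cv2) and the standard library are available. Lean on these libraries where they do the work, as an engineer would, in place of code of your own. Each camera call takes 0.05 s, during which the arm holds its last target.

## Working session

There is one attempt and no reset: what is moved stays moved. The work goes in short steps, Python scripts to look and compute and a tool call to move; the robot and the scene stay as the last step left them, time stands still between calls to the robot, and variables do not carry over. Pictures are saved under pics/ and viewed, and the job is handed in when it is done.

Besides the shell and the picture viewer there is one more tool, called in YAML: its name, and indented under it one key for each argument. carry_out: Moves the arm, as the interface text tells. Shift numbers are shares of 0.2 m and turn numbers shares of 0.5 rad, none past 1 either way. Its arguments: {"type":"object","properties":{"targets":{"type":"array","items":{"type":"object","properties":{"dx":{"type":"number"},"dy":{"type":"number"},"dz":{"type":"number"},"ax":{"type":"number"},"ay":{"type":"number"},"az":{"type":"number"},"gripper":{"type":"number"}}}},"force":{"type":"number"}},"required":["targets"]}

```bash
mkdir -p pics
python3 - <<'E'
from station import get_obs, eyes
import cv2, numpy as np
o=get_obs(); print({k:np.round(v,3) for k,v in o.items()})
for n in("side","top","wrist"):
    i=eyes.get_image(n); cv2.imwrite(f"pics/{n}0.png",i["frame"]); print(n,i["fx"],i["fy"],i["cx"],i["cy"],np.round(i["R"],3).tolist(),np.round(i["t"],3))
E
```

```text
{'clock': np.float64(0.0), 'joint_positions': array([ 1.124,  0.494,  1.346,  0.   ,  1.303, -0.096]), 'dq': array([-0.002, -0.   ,  0.   , -0.001, -0.001, -0.002]), 'joint_efforts': array([ 1.0000e-03, -8.8219e+01, -3.8388e+01,  0.0000e+00,  1.0000e-02,
       -0.0000e+00]), 'ee_pos': array([0.215, 0.586, 0.231]), 'orientation': array([ 0.175,  0.985, -0.001, -0.   ]), 'wrist_force': array([-0.696, -0.093,  0.362]), 'moment': array([-0.003, -0.005,  0.013]), 'gripper_width': np.float64(0.085)}
side 435.0143109549752 435.0143109549752 316.65371543554056 196.4075706353613 [[0.896, -0.444, 0.024], [-0.231, -0.511, -0.828], [0.38, 0.736, -0.56]] [-0.461  0.13   1.283]
top 506.6487271179303 506.6487271179303 318.7549415299393 198.88182338132833 [[-0.022, -1.0, -0.005], [-0.986, 0.022, -0.165], [0.165, 0.001, -0.986]] [-0.068  0.45   1.476]
wrist 309.70691628693146 309.70691628693146 320.31338205119386 198.2347738227304 [[0.344, 0.939, -0.001], [0.898, -0.329, 0.29], [0.272, -0.101, -0.957]] [-0.625 -0.038  0.38 ]
```

View pics/top0.png

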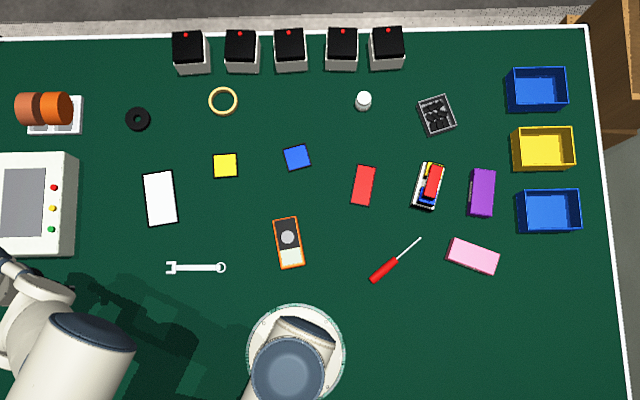

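View pics/side0.png

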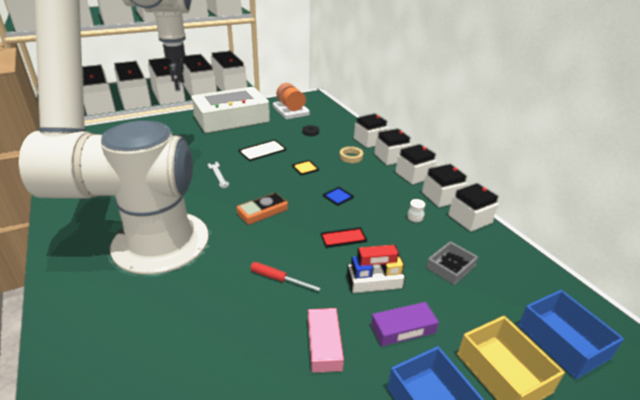

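View pics/wrist0.png

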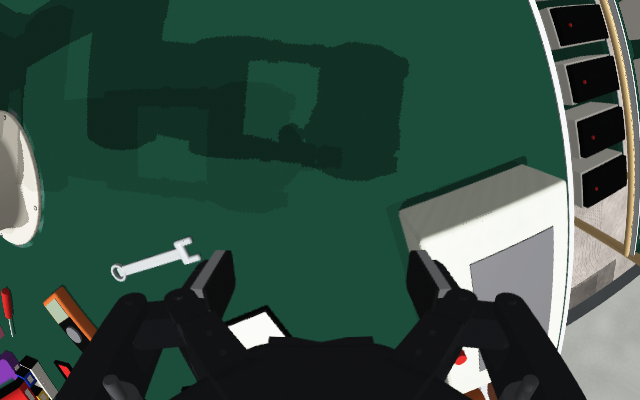

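```bash
cat > h.py <<'E'
from station import get_obs, eyes
import cv2, numpy as np
from scipy.spatial.transform import Rotation as Ro
def cam(i): 
    R=np.array(i["R"]);t=np.array(i["t"]);return R,t,-R.T@t
def rays(i,uv,fish):
    uv=np.atleast_2d(uv).astype(float);R,t,C=cam(i)
    x=(uv[:,0]-i["cx"])/i["fx"];y=(uv[:,1]-i["cy"])/i["fy"]
    if fish:
        r=np.hypot(x,y)+1e-12;d=np.stack([np.sin(r)*x/r,np.sin(r)*y/r,np.cos(r)],1)
    else: d=np.stack([x,y,np.ones_like(x)],1)
    return C,d@R
def plane(i,uv,z,fish=False):
    C,d=rays(i,uv,fish);return C+d*((z-C[2])/d[:,2])[:,None]
def proj(i,X,fish=False):
    R,t,C=cam(i);c=np.atleast_2d(X)@R.T+t
    if fish:
        r=np.hypot(c[:,0],c[:,1])+1e-12;th=np.arctan2(r,c[:,2]);k=th/r
        return np.stack([i["cx"]+i["fx"]*c[:,0]*k,i["cy"]+i["fy"]*c[:,1]*k],1)
    return np.stack([i["cx"]+i["fx"]*c[:,0]/c[:,2],i["cy"]+i["fy"]*c[:,1]/c[:,2]],1)
RNG={"red":[((0,150,90),(8,255,255)),((172,150,90),(180,255,255))],"yellow":[((20,120,100),(33,255,255))],"blue":[((105,130,90),(125,255,255))],"white":[((0,0,170),(180,40,255))]}
def mask(fr,c):
    h=cv2.cvtColor(fr,cv2.COLOR_BGR2HSV);m=0
    for a,b in RNG[c]: m=m|cv2.inRange(h,a,b)
    return m
def blobs(i,c,z,fish=False,amin=60,roi=None):
    m=mask(i["frame"],c)
    if roi is not None:
        k=np.zeros_like(m);k[roi[1]:roi[3],roi[0]:roi[2]]=255;m=m&k
    cs,_=cv2.findContours(m,cv2.RETR_EXTERNAL,cv2.CHAIN_APPROX_NONE);out=[]
    for q in cs:
        if cv2.contourArea(q)<amin: continue
        P=plane(i,q[:,0,:],z,fish)[:,:2]
        (cx,cy),(w,h),a=cv2.minAreaRect((P*1000).astype(np.float32))
        if w<h: w,h,a=h,w,a+90
        out.append((c,np.round(q[:,0].mean(0)),round(cx,1),round(cy,1),round(w,1),round(h,1),round((a+90)%180-90,1)))
    return out
E
python3 - <<'E'
from h import *
i=eyes.get_image("top");print(cam(i)[2])
for c in RNG:
    for b in blobs(i,c,.004): print(*b)
w=eyes.get_image("wrist");R,t,C=cam(w);o=get_obs();Rt=Ro.from_quat(o["orientation"]).as_matrix()
print("wristcam in tool",Rt.T@(C-o["ee_pos"]),"\n",R@Rt, Rt)
f=i["frame"][140:230,380:510];cv2.imwrite("pics/z1.png",cv2.resize(f,None,fx=6,fy=6,interpolation=cv2.INTER_NEAREST))
s=eyes.get_image("side")["frame"][220:310,310:440];cv2.imwrite("pics/z2.png",cv2.resize(s,None,fx=6,fy=6,interpolation=cv2.INTER_NEAREST))
E
```

```text
[ 0.19844519 -0.07949271  1.52943989]
red [383. 270.] 235.7 -264.8 100.7 26.0 -50.4
red [433. 181.] 502.7 -428.2 102.7 35.9 -18.1
red [363. 184.] 496.0 -214.0 120.2 55.4 -12.5
yellow [225. 165.] 566.2 210.7 69.8 69.4 -86.8
yellow [536. 148.] 599.5 -774.4 195.9 139.6 -89.9
blue [553. 209.] 406.3 -787.8 167.9 129.5 89.8
blue [296. 157.] 587.0 -12.0 70.2 69.1 -75.1
blue [540.  85.] 803.7 -787.5 167.7 127.3 89.9
white [251. 394.] -109.4 136.3 49.9 35.2 27.4
white [304. 339.] 34.1 -19.0 177.7 57.9 65.1
white [303. 339.] 26.5 -10.3 285.5 229.6 68.4
white [ 47. 345.] 15.1 715.1 393.4 321.8 65.9
white [ 10. 270.] 260.5 851.1 56.7 35.1 59.6
white [192. 267.] 255.8 295.6 177.5 35.6 88.7
white [291. 256.] 282.3 10.8 57.9 45.1 -80.0
white [287. 237.] 341.0 20.7 36.3 33.2 88.7
white [160. 198.] 468.5 408.6 160.5 85.2 8.7
white [419. 182.] 496.4 -391.6 134.5 21.4 -17.9
white [ 29. 200.] 464.3 809.6 319.6 200.0 0.2
white [ 60. 122.] 742.9 750.5 164.1 122.5 -89.0
white [363. 101.] 768.2 -225.6 58.7 45.1 -11.0
white [392.  86.] 855.7 -248.4 2248.1 988.8 58.8
wristcam in tool [ 0.0740342   0.00035984 -0.14284263] 
 [[ 1.62672437e-04  9.99999948e-01  2.79798577e-04]
 [-9.56858620e-01  2.36951083e-04 -2.90553824e-01]
 [-2.90553875e-01 -2.20462582e-04  9.56858609e-01]] [[-9.38750663e-01  3.44597034e-01 -2.75890486e-04]
 [ 3.44597136e-01  9.38750513e-01 -5.36339796e-04]
 [ 7.41712327e-05 -5.98560411e-04 -9.99999818e-01]]
```

View pics/z1.png

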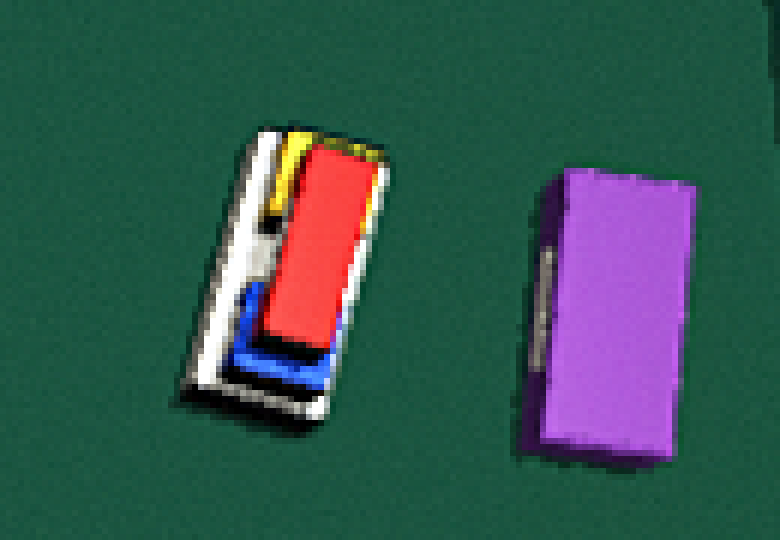

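View pics/z2.png

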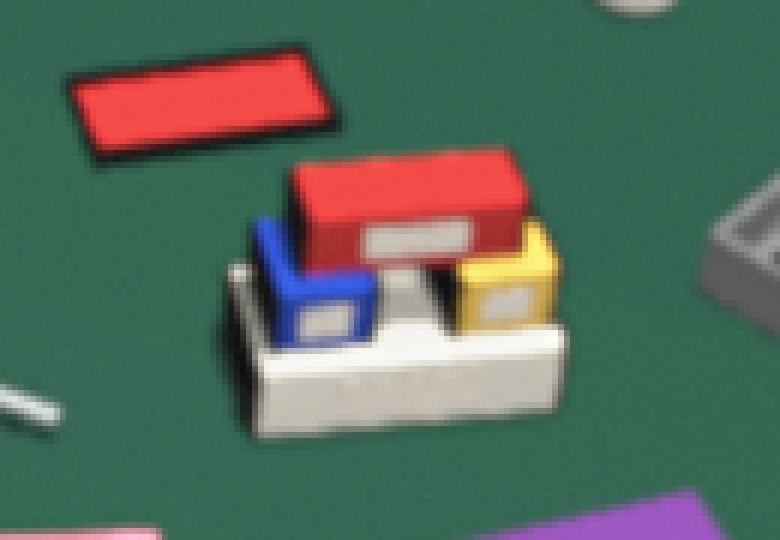

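```bash
cat >> h.py <<'E'
def go(x,y,z,phi):
    "steps from here to world x,y,z (m) and tool-x yaw phi(deg), as fractions"
    o=get_obs();R=Ro.from_quat(o["orientation"]).as_matrix()
    d=R.T@(np.array([x,y,z])-o["ee_pos"])/.2
    p=np.radians(phi);T=np.array([[np.cos(p),np.sin(p),0],[np.sin(p),-np.cos(p),0],[0,0,-1]])
    r=Ro.from_matrix(R.T@T).as_rotvec()/.5
    print("d",np.round(d,3),"a",np.round(r,3),"at",np.round(o["ee_pos"],4),"yaw",round(np.degrees(np.arctan2(R[1,0],R[0,0])),2),"t",round(float(o["clock"]),2),"w",round(float(o["gripper_width"]),4),"F",np.round(o["wrist_force"],1))
E
python3 - <<'E'
from h import *
i=eyes.get_image("top")
print(blobs(i,"red",.110,roi=(410,150,450,215)))
s=eyes.get_image("side")
print(blobs(s,"red",.004,roi=(310,220,370,247)),blobs(s,"red",.110,roi=(355,240,400,262)))
for c in("yellow","blue","white"):print(blobs(s,c,.004,roi=(230,130,360,210)))
go(.45,.40,.25,162);go(.5,-.415,.25,162)
E
```

```text
[('red', array([433., 181.]), 481.8, -403.0, 95.6, 35.0, -17.7)]
[('red', array([343., 237.]), 497.5, -213.7, 123.4, 56.2, -12.6)] [('red', array([378., 253.]), 477.7, -418.3, 97.1, 60.3, -24.8)]
[('yellow', array([305., 167.]), 569.9, 212.0, 73.8, 72.4, -85.3)]
[('blue', array([338., 195.]), 590.3, -11.1, 71.0, 69.4, 14.8)]
[('white', array([250., 207.]), 292.5, 45.8, 50.2, 40.9, -81.1), ('white', array([262., 149.]), 470.7, 409.1, 159.8, 83.7, 9.1)]
d [-1.423 -0.472 -0.094] a [-0.    -0.    -0.075] at [0.2153 0.5867 0.2312] yaw 159.84 t 0.4 w 0.0856 F [ 0.4  0.1 -0.3]
d [-3.062 -4.211 -0.093] a [-0.    -0.    -0.075] at [0.2153 0.5867 0.2312] yaw 159.84 t 0.4 w 0.0856 F [ 0.4  0.1 -0.3]
```

carry_out:
  targets:
    - {"dx":-0.25,"dy":-0.12,"dz":-0.09}
    - {"dx":-0.5,"dy":-0.25,"dz":-0.09,"az":-0.07}
    - {"dx":-0.75,"dy":-0.38,"dz":-0.09,"az":-0.07}
    - {"dx":-1,"dy":-0.5,"dz":-0.09,"az":-0.07}
    - {"dx":-1,"dy":-0.5,"dz":-0.09,"az":-0.07}

```text
$.targets[0]: bad value
```

carry_out:
  targets:
    - {"dx":-1,"dy":-1}
    - {"dx":-1,"dy":-1}
    - {"dx":-1,"dy":-1}
    - {"dx":-1,"dy":-1}
    - {"dx":-1,"dy":-1}
    - {"dx":-1,"dy":-1}
    - {"dx":-1,"dy":-1}

```text
$.targets[0]: bad value
```

carry_out:
  targets:
    - {"dx":-0.5,"dy":-1}
    - {"dx":-0.5,"dy":-1}
    - {"dx":-0.5,"dy":-1}
    - {"dx":-0.5,"dy":-1}
    - {"dx":-0.5,"dy":-1}
    - {"dx":-0.5,"dy":-1}

```text
$.targets[0]: bad value
```

carry_out:
  targets:
    - {"dx":-0.3,"dy":-1}
    - {"dx":-0.3,"dy":-1}
    - {"dx":-0.3,"dy":-1}
    - {"dx":-0.3,"dy":-1}
    - {"dx":-0.3,"dy":-1}
    - {"dx":-0.3,"dy":-1}

```text
$.targets[0]: bad value
```

Run:
```python
from h import *
go(.482,-.403,.25,162)
```

```text
d [-2.957 -4.186 -0.093] a [-0.    -0.    -0.075] at [0.2153 0.5867 0.2312] yaw 159.84 t 0.4 w 0.0856 F [ 0.4  0.1 -0.3]
```

carry_out:
  targets:
    - {"dx":-0.25,"dy":-0.12,"dz":-0.09,"ax":0,"ay":0,"az":-0.07,"gripper":0}
    - {"dx":-0.5,"dy":-0.25,"dz":-0.09,"ax":0,"ay":0,"az":-0.07,"gripper":0}
    - {"dx":-0.75,"dy":-0.38,"dz":-0.09,"ax":0,"ay":0,"az":-0.07,"gripper":0}
    - {"dx":-1,"dy":-0.5,"dz":-0.09,"ax":0,"ay":0,"az":-0.07,"gripper":0}
    - {"dx":-1,"dy":-0.5,"dz":-0.09,"ax":0,"ay":0,"az":-0.07,"gripper":0}

```text
clock: 0.9
ee_pos: [0.3707, 0.4214, 0.2495]
orientation: [0.159, 0.987, -0.0, 0.0]
wrist_force: [0.6, 0.4, -0.1]
gripper_width: 0.0853
```

carry_out:
  targets:
    - {"dx":-1,"dy":-1,"dz":0,"ax":0,"ay":0,"az":0,"gripper":0}
    - {"dx":-1,"dy":-1,"dz":0,"ax":0,"ay":0,"az":0,"gripper":0}
    - {"dx":-1,"dy":-1,"dz":0,"ax":0,"ay":0,"az":0,"gripper":0}
    - {"dx":-1,"dy":-1,"dz":0,"ax":0,"ay":0,"az":0,"gripper":0}
    - {"dx":-1,"dy":-1,"dz":0,"ax":0,"ay":0,"az":0,"gripper":0}
    - {"dx":-1,"dy":-1,"dz":0,"ax":0,"ay":0,"az":0,"gripper":0}

```text
clock: 1.5
ee_pos: [0.4975, 0.1688, 0.2494]
orientation: [0.158, 0.987, -0.0, 0.0]
wrist_force: [1.0, 0.5, 0.4]
gripper_width: 0.0851
```

carry_out:
  targets:
    - {"dx":-0.4,"dy":-1,"dz":0,"ax":0,"ay":0,"az":0,"gripper":0}
    - {"dx":-0.4,"dy":-1,"dz":0,"ax":0,"ay":0,"az":0,"gripper":0}
    - {"dx":-0.4,"dy":-1,"dz":0,"ax":0,"ay":0,"az":0,"gripper":0}
    - {"dx":-0.4,"dy":-1,"dz":0,"ax":0,"ay":0,"az":0,"gripper":0}
    - {"dx":-0.4,"dy":-1,"dz":0,"ax":0,"ay":0,"az":0,"gripper":0}
    - {"dx":-0.4,"dy":-1,"dz":0,"ax":0,"ay":0,"az":0,"gripper":0}

```text
clock: 2.1
ee_pos: [0.5103, -0.0454, 0.2493]
orientation: [0.159, 0.987, -0.0, 0.0]
wrist_force: [0.3, 1.2, 0.3]
gripper_width: 0.0854
```

carry_out:
  targets:
    - {"dx":-0.3,"dy":-1,"dz":0,"ax":0,"ay":0,"az":0,"gripper":0}
    - {"dx":-0.3,"dy":-1,"dz":0,"ax":0,"ay":0,"az":0,"gripper":0}
    - {"dx":-0.3,"dy":-1,"dz":0,"ax":0,"ay":0,"az":0,"gripper":0}
    - {"dx":-0.3,"dy":-1,"dz":0,"ax":0,"ay":0,"az":0,"gripper":0}
    - {"dx":-0.3,"dy":-1,"dz":0,"ax":0,"ay":0,"az":0,"gripper":0}

```text
clock: 2.6
ee_pos: [0.5051, -0.2553, 0.2492]
orientation: [0.159, 0.987, -0.0, 0.0]
wrist_force: [-1.1, 0.8, -0.5]
gripper_width: 0.0858
```

Run:
```python
from h import *
go(.482,-.403,.25,162)
```

```text
d [-0.122 -0.737 -0.003] a [-0.002  0.002 -0.01 ] at [ 0.5051 -0.2553  0.2492] yaw 161.73 t 2.6 w 0.0858 F [-1.1  0.8 -0.5]
```

carry_out:
  targets:
    - {"dx":-0.12,"dy":-0.74,"dz":0,"ax":0,"ay":0,"az":-0.01,"gripper":0}
    - {"dx":-0.12,"dy":-0.74,"dz":0,"ax":0,"ay":0,"az":-0.01,"gripper":0}
    - {"dx":-0.12,"dy":-0.74,"dz":0,"ax":0,"ay":0,"az":-0.01,"gripper":0}
    - {"dx":-0.12,"dy":-0.74,"dz":0,"ax":0,"ay":0,"az":-0.01,"gripper":0}
    - {"dx":-0.12,"dy":-0.74,"dz":0,"ax":0,"ay":0,"az":-0.01,"gripper":0}

```text
clock: 3.1
ee_pos: [0.4819, -0.3996, 0.2488]
orientation: [0.156, 0.988, 0.0, -0.0]
wrist_force: [0.1, 0.6, 0.3]
gripper_width: 0.0852
```

Run:
```python
from h import *
w=eyes.get_image("wrist");cv2.imwrite("pics/w1.png",w["frame"])
print(blobs(w,"red",.110,True))
print(blobs(w,"red",.004,True))
go(.482,-.403,.25,162)
```

```text
[('red', array([313., 188.]), 483.1, -406.5, 92.9, 33.4, -17.4), ('red', array([455., 135.]), 473.8, -257.9, 88.1, 38.6, -12.5)]
[('red', array([313., 188.]), 510.0, -417.7, 127.8, 45.9, -17.4), ('red', array([455., 135.]), 497.1, -213.3, 121.3, 53.1, -12.5)]
d [-0.006 -0.02  -0.005] a [ 0.002 -0.001  0.006] at [ 0.4821 -0.3988  0.249 ] yaw 162.17 t 3.15 w 0.0853 F [ 0.3  1.  -0.8]
```

View pics/w1.png

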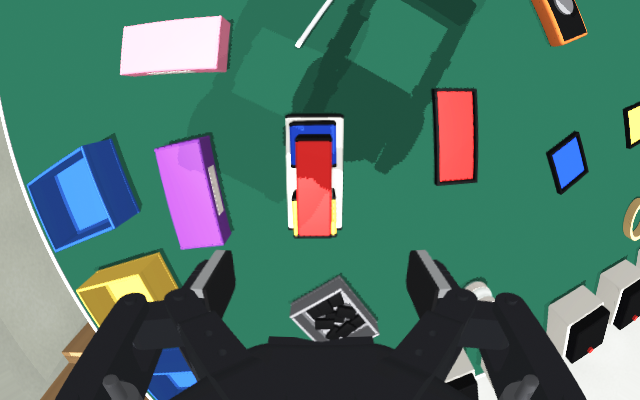

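Run:
```python
from h import *
go(.483,-.406,.084,162.5)
```

```text
d [-0.016 -0.034  0.825] a [ 0.002 -0.001 -0.012] at [ 0.4821 -0.3988  0.249 ] yaw 162.17 t 3.15 w 0.0853 F [ 0.3  1.  -0.8]
```

carry_out:
  targets:
    - {"dx":-0.015,"dy":-0.035,"dz":0.2,"ax":0,"ay":0,"az":-0.01,"gripper":0}
    - {"dx":-0.015,"dy":-0.035,"dz":0.35,"ax":0,"ay":0,"az":-0.01,"gripper":0}
    - {"dx":-0.015,"dy":-0.035,"dz":0.45,"ax":0,"ay":0,"az":-0.01,"gripper":0}
    - {"dx":-0.015,"dy":-0.035,"dz":0.5,"ax":0,"ay":0,"az":-0.01,"gripper":0}
    - {"dx":-0.015,"dy":-0.035,"dz":0.5,"ax":0,"ay":0,"az":-0.01,"gripper":0}

```text
clock: 3.65
ee_pos: [0.4825, -0.4061, 0.1485]
orientation: [0.152, 0.988, 0.001, -0.001]
wrist_force: [0.7, 0.8, 0.2]
gripper_width: 0.0854
```

Run:
```python
from h import *
go(.483,-.406,.084,162.5)
w=eyes.get_image("wrist");cv2.imwrite("pics/w2.png",w["frame"])
print(blobs(w,"red",.110,True))
go(.483,-.406,.084,162.5)
```

```text
d [-0.003  0.001  0.323] a [ 0.002 -0.003  0.   ] at [ 0.4825 -0.4061  0.1485] yaw 162.51 t 3.65 w 0.0854 F [0.7 0.8 0.2]
[('red', array([319., 221.]), 483.4, -406.6, 93.5, 33.6, -18.0), ('red', array([498., 145.]), 465.9, -276.0, 76.6, 32.8, -12.7)]
d [0.    0.004 0.328] a [ 0. -0. -0.] at [ 0.4828 -0.4068  0.1497] yaw 162.49 t 3.7 w 0.085 F [ 1.3 -0.7  0.5]
```

View pics/w2.png

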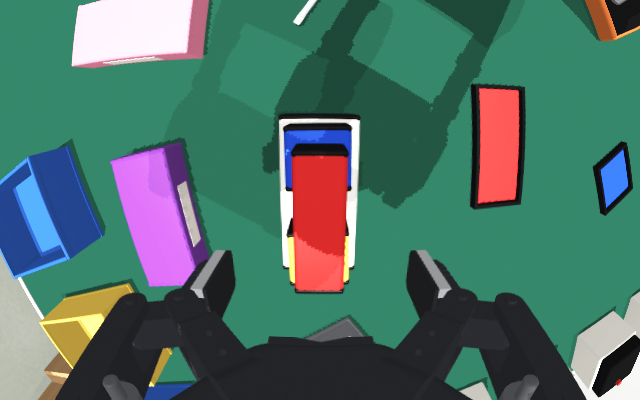

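carry_out:
  targets:
    - {"dx":0,"dy":0,"dz":0.15,"ax":0,"ay":0,"az":0.01,"gripper":0}
    - {"dx":0,"dy":0,"dz":0.27,"ax":0,"ay":0,"az":0.01,"gripper":0}
    - {"dx":0,"dy":0,"dz":0.325,"ax":0,"ay":0,"az":0.01,"gripper":0}
    - {"dx":0,"dy":0,"dz":0.325,"ax":0,"ay":0,"az":0.01,"gripper":0}
    - {"dx":0,"dy":0,"dz":0.325,"ax":0,"ay":0,"az":0.01,"gripper":0}
  force: 30

```text
clock: 4.2
ee_pos: [0.4829, -0.4083, 0.0857]
orientation: [0.155, 0.988, -0.001, 0.001]
wrist_force: [0.1, -0.4, 0.2]
gripper_width: 0.0854
```

Run:
```python
from h import *
go(.4834,-.4066,.084,162.2)
```

```text
d [0.    0.009 0.008] a [-0.002  0.003 -0.002] at [ 0.4829 -0.4083  0.0857] yaw 162.15 t 4.2 w 0.0854 F [ 0.1 -0.4  0.2]
```

carry_out:
  targets:
    - {"dx":0,"dy":0.005,"dz":0.005,"ax":0,"ay":0,"az":0,"gripper":0.4}
    - {"dx":0,"dy":0.005,"dz":0.005,"ax":0,"ay":0,"az":0,"gripper":0.5}
    - {"dx":0,"dy":0.005,"dz":0.005,"ax":0,"ay":0,"az":0,"gripper":0.6}
    - {"dx":0,"dy":0.005,"dz":0.005,"ax":0,"ay":0,"az":0,"gripper":0.7}
    - {"dx":0,"dy":0.005,"dz":0.005,"ax":0,"ay":0,"az":0,"gripper":0.8}
    - {"dx":0,"dy":0.005,"dz":0.005,"ax":0,"ay":0,"az":0,"gripper":1}
    - {"dx":0,"dy":0.005,"dz":0.005,"ax":0,"ay":0,"az":0,"gripper":1}
    - {"dx":0,"dy":0.005,"dz":0.005,"ax":0,"ay":0,"az":0,"gripper":1}
    - {"dx":0,"dy":0.005,"dz":0.005,"ax":0,"ay":0,"az":0,"gripper":1}
  force: 30

```text
clock: 5.1
ee_pos: [0.4827, -0.4069, 0.0838]
orientation: [0.155, 0.988, -0.0, 0.0]
wrist_force: [-0.4, 1.2, 4.9]
gripper_width: 0.0334
```

Run:
```python
from h import *
w=eyes.get_image("wrist");cv2.imwrite("pics/w3.png",w["frame"])
print(blobs(w,"red",.110,True))
go(.4834,-.4066,.084,162.2)
```

```text
[('red', array([319., 273.]), 478.4, -405.0, 82.8, 33.6, -17.6)]
d [-0.003  0.003 -0.001] a [-0.     0.001 -0.002] at [ 0.4827 -0.4069  0.0838] yaw 162.14 t 5.15 w 0.0335 F [-0.6  2.1  5.8]
```

View pics/w3.png

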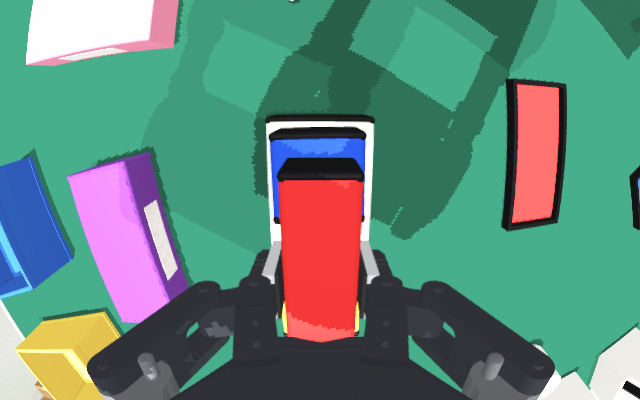

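carry_out:
  targets:
    - {"dx":0,"dy":0,"dz":-0.05,"ax":0,"ay":0,"az":0,"gripper":1}
    - {"dx":0,"dy":0,"dz":-0.15,"ax":0,"ay":0,"az":0,"gripper":1}
    - {"dx":0,"dy":0,"dz":-0.25,"ax":0,"ay":0,"az":0,"gripper":1}
    - {"dx":0,"dy":0,"dz":-0.35,"ax":0,"ay":0,"az":0,"gripper":1}
    - {"dx":0,"dy":0,"dz":-0.4,"ax":0,"ay":0,"az":0,"gripper":1}
    - {"dx":0,"dy":0,"dz":-0.4,"ax":0,"ay":0,"az":0,"gripper":1}

```text
clock: 5.75
ee_pos: [0.483, -0.4074, 0.1649]
orientation: [0.155, 0.988, -0.001, 0.001]
wrist_force: [0.4, -1.2, -2.8]
gripper_width: 0.0337
```

Run:
```python
from h import *
w=eyes.get_image("wrist");cv2.imwrite("pics/w4.png",w["frame"])
go(.497,-.214,.07,167.5)
```

```text
d [0.228 0.941 0.467] a [-0.001  0.001 -0.187] at [ 0.4826 -0.407   0.1636] yaw 162.13 t 5.8 w 0.0335 F [-0.2  0.5 -2. ]
```

View pics/w4.png

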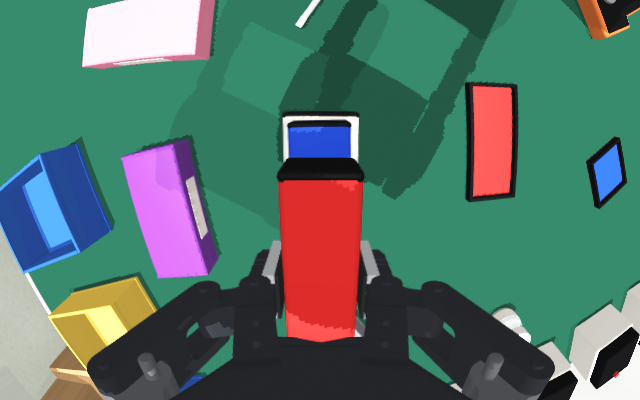

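carry_out:
  targets:
    - {"dx":0.04,"dy":0.15,"dz":0,"ax":0,"ay":0,"az":0,"gripper":1}
    - {"dx":0.09,"dy":0.35,"dz":0,"ax":0,"ay":0,"az":-0.05,"gripper":1}
    - {"dx":0.13,"dy":0.55,"dz":0,"ax":0,"ay":0,"az":-0.1,"gripper":1}
    - {"dx":0.18,"dy":0.75,"dz":0,"ax":0,"ay":0,"az":-0.15,"gripper":1}
    - {"dx":0.22,"dy":0.9,"dz":0,"ax":0,"ay":0,"az":-0.19,"gripper":1}
    - {"dx":0.23,"dy":0.94,"dz":0.1,"ax":0,"ay":0,"az":-0.19,"gripper":1}
    - {"dx":0.23,"dy":0.94,"dz":0.25,"ax":0,"ay":0,"az":-0.19,"gripper":1}
    - {"dx":0.23,"dy":0.94,"dz":0.4,"ax":0,"ay":0,"az":-0.19,"gripper":1}
    - {"dx":0.23,"dy":0.94,"dz":0.47,"ax":0,"ay":0,"az":-0.19,"gripper":1}
    - {"dx":0.23,"dy":0.94,"dz":0.47,"ax":0,"ay":0,"az":-0.19,"gripper":1}

```text
clock: 6.8
ee_pos: [0.4947, -0.2129, 0.0667]
orientation: [0.108, 0.994, 0.001, -0.002]
wrist_force: [-0.6, 0.3, -1.6]
gripper_width: 0.0334
```

Run:
```python
from h import *
w=eyes.get_image("wrist");cv2.imwrite("pics/w5.png",w["frame"])
i=eyes.get_image("top");s=eyes.get_image("side")
a=cv2.resize(i["frame"][140:230,320:420],None,fx=4,fy=4);b=cv2.resize(s["frame"][200:290,300:400],None,fx=4,fy=4);cv2.imwrite("pics/c5.png",np.hstack([a,b]))
go(.497,-.214,.012,167.5)
```

```text
d [-0.002  0.     0.288] a [-0.     0.     0.003] at [ 0.4965 -0.2139  0.0696] yaw 167.58 t 6.95 w 0.0335 F [ 0.9  0.1 -1.2]
```

View pics/w5.png

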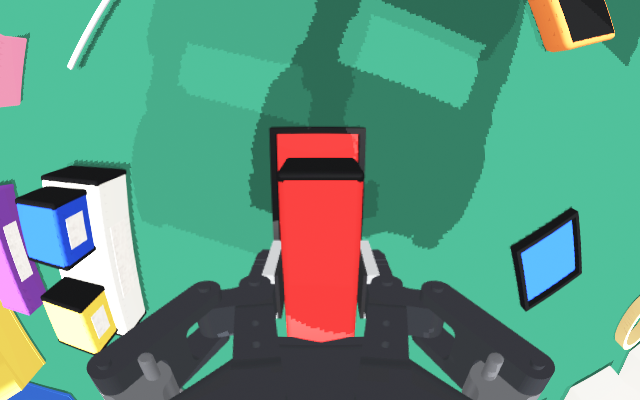

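View pics/c5.png

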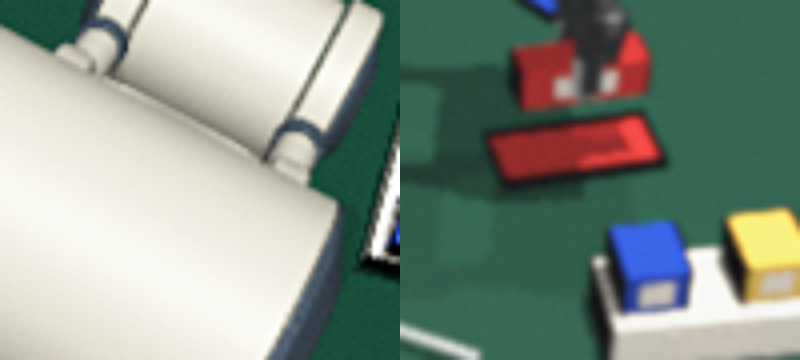

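carry_out:
  targets:
    - {"dx":0,"dy":-0.007,"dz":0.07,"ax":0,"ay":0,"az":0,"gripper":1}
    - {"dx":0,"dy":-0.007,"dz":0.14,"ax":0,"ay":0,"az":0,"gripper":1}
    - {"dx":0,"dy":-0.007,"dz":0.19,"ax":0,"ay":0,"az":0,"gripper":1}
    - {"dx":0,"dy":-0.007,"dz":0.22,"ax":0,"ay":0,"az":0,"gripper":1}
    - {"dx":0,"dy":-0.007,"dz":0.24,"ax":0,"ay":0,"az":0,"gripper":1}
    - {"dx":0,"dy":-0.007,"dz":0.255,"ax":0,"ay":0,"az":0,"gripper":1}
    - {"dx":0,"dy":-0.007,"dz":0.27,"ax":0,"ay":0,"az":0,"gripper":1}
    - {"dx":0,"dy":-0.007,"dz":0.28,"ax":0,"ay":0,"az":0,"gripper":1}
    - {"dx":0,"dy":-0.007,"dz":0.28,"ax":0,"ay":0,"az":0,"gripper":1}
    - {"dx":0,"dy":-0.007,"dz":0.28,"ax":0,"ay":0,"az":0,"gripper":1}

```text
clock: 7.95
ee_pos: [0.4962, -0.2152, 0.0134]
orientation: [0.108, 0.994, -0.0, 0.0]
wrist_force: [0.2, 0.6, -1.5]
gripper_width: 0.0338
```

Run:
```python
from h import *
go(.497,-.214,.012,167.5)
w=eyes.get_image("wrist");cv2.imwrite("pics/w6.png",w["frame"])
go(.497,-.214,.012,167.5)
```

```text
d [-0.003  0.007  0.007] a [-0.     0.     0.003] at [ 0.4962 -0.2152  0.0134] yaw 167.58 t 7.95 w 0.0338 F [ 0.2  0.6 -1.5]
d [-0.002  0.007  0.007] a [-0.     0.     0.003] at [ 0.4962 -0.2152  0.0134] yaw 167.58 t 8.0 w 0.0336 F [-0.6  0.3 -1.7]
```

View pics/w6.png

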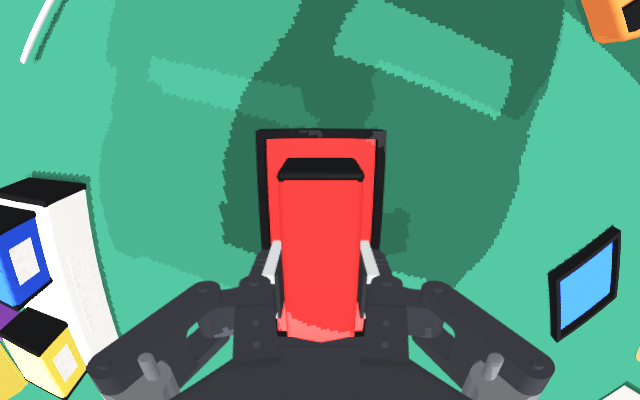

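carry_out:
  targets:
    - {"dx":0,"dy":0,"dz":0.004,"ax":0,"ay":0,"az":0,"gripper":1}
    - {"dx":0,"dy":0,"dz":0.008,"ax":0,"ay":0,"az":0,"gripper":1}
    - {"dx":0,"dy":0,"dz":0.01,"ax":0,"ay":0,"az":0,"gripper":1}
    - {"dx":0,"dy":0,"dz":0.01,"ax":0,"ay":0,"az":0,"gripper":1}

```text
clock: 8.4
ee_pos: [0.4962, -0.2153, 0.0118]
orientation: [0.108, 0.994, -0.0, 0.0]
wrist_force: [-1.7, 1.3, 10.8]
gripper_width: 0.0335
```

carry_out:
  targets:
    - {"dx":0,"dy":0,"dz":0.005,"ax":0,"ay":0,"az":0,"gripper":0.5}
    - {"dx":0,"dy":0,"dz":0.005,"ax":0,"ay":0,"az":0,"gripper":0.4}
    - {"dx":0,"dy":0,"dz":0.005,"ax":0,"ay":0,"az":0,"gripper":0.3}
    - {"dx":0,"dy":0,"dz":0.005,"ax":0,"ay":0,"az":0,"gripper":0.2}
    - {"dx":0,"dy":0,"dz":-0.05,"ax":0,"ay":0,"az":0,"gripper":0.1}
    - {"dx":0,"dy":0,"dz":-0.2,"ax":0,"ay":0,"az":0,"gripper":0}
    - {"dx":0,"dy":0,"dz":-0.45,"ax":0,"ay":0,"az":0,"gripper":0}
    - {"dx":0,"dy":0,"dz":-0.65,"ax":0,"ay":0,"az":0,"gripper":0}
    - {"dx":0,"dy":0,"dz":-0.75,"ax":0,"ay":0,"az":0,"gripper":0}
    - {"dx":0,"dy":0,"dz":-0.75,"ax":0,"ay":0,"az":0,"gripper":0}

```text
clock: 9.4
ee_pos: [0.4975, -0.2159, 0.1651]
orientation: [0.108, 0.994, -0.001, 0.003]
wrist_force: [0.5, -0.6, -1.3]
gripper_width: 0.0856
```

Run:
```python
from h import *
w=eyes.get_image("wrist");cv2.imwrite("pics/w7.png",w["frame"])
i=eyes.get_image("top")
for c in("yellow","blue"):print("top",blobs(i,c,.076,roi=(400,150,450,215)),"wr",blobs(w,c,.076,True))
print("whitetop",blobs(i,"white",.040,roi=(400,150,450,215)))
go(.483,-.406,.165,162.3)
```

```text
top [('yellow', array([434., 170.]), 520.4, -415.9, 49.5, 42.6, 74.2)] wr [('yellow', array([ 30., 304.]), 573.0, -691.1, 261.8, 137.9, -89.6), ('yellow', array([138., 263.]), 517.7, -406.5, 65.5, 57.3, 74.1), ('yellow', array([514.,  39.]), 395.2, -19.7, 65.1, 31.4, 65.0)]
top [('blue', array([427., 196.]), 444.3, -393.7, 46.2, 43.6, 73.2)] wr [('blue', array([ 59., 368.]), 690.8, -725.0, 255.6, 60.9, -58.5), ('blue', array([503., 219.]), 550.6, -56.0, 51.5, 50.4, -75.1), ('blue', array([125., 186.]), 447.8, -385.3, 69.0, 44.8, 78.4), ('blue', array([  8., 197.]), 426.6, -590.0, 136.5, 71.4, -39.0)]
whitetop [('white', array([424., 183.]), 482.3, -405.9, 131.3, 65.9, -17.9), ('white', array([407., 157.]), 571.6, -346.8, 58.6, 28.2, -28.8)]
d [-0.141 -0.946 -0.015] a [-0.001  0.002  0.184] at [ 0.4961 -0.2152  0.1619] yaw 167.58 t 9.5 w 0.0851 F [-0.1  0.2 -1.4]
```

View pics/w7.png

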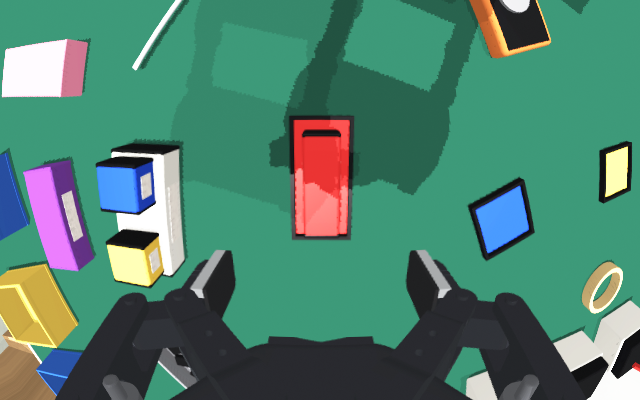

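Run:
```python
from h import *
go(.520,-.416,.165,162.8)
```

```text
d [-0.333 -0.955 -0.015] a [-0.001  0.002  0.167] at [ 0.4961 -0.2152  0.1619] yaw 167.58 t 9.5 w 0.0851 F [-0.1  0.2 -1.4]
```

carry_out:
  targets:
    - {"dx":-0.08,"dy":-0.24,"dz":-0.02,"ax":0,"ay":0,"az":0.05,"gripper":0}
    - {"dx":-0.16,"dy":-0.48,"dz":-0.02,"ax":0,"ay":0,"az":0.1,"gripper":0}
    - {"dx":-0.25,"dy":-0.72,"dz":-0.02,"ax":0,"ay":0,"az":0.17,"gripper":0}
    - {"dx":-0.31,"dy":-0.88,"dz":-0.02,"ax":0,"ay":0,"az":0.17,"gripper":0}
    - {"dx":-0.333,"dy":-0.955,"dz":-0.02,"ax":0,"ay":0,"az":0.17,"gripper":0}
    - {"dx":-0.333,"dy":-0.955,"dz":-0.02,"ax":0,"ay":0,"az":0.17,"gripper":0}
    - {"dx":-0.333,"dy":-0.955,"dz":-0.02,"ax":0,"ay":0,"az":0.17,"gripper":0}

```text
clock: 10.2
ee_pos: [0.5195, -0.4148, 0.1643]
orientation: [0.15, 0.989, 0.001, -0.001]
wrist_force: [-0.2, 1.0, 0.5]
gripper_width: 0.0855
```

Run:
```python
from h import *
w=eyes.get_image("wrist");cv2.imwrite("pics/w8.png",w["frame"])
for c in("yellow","blue"):print("wr",blobs(w,c,.076,True))
print("wr",blobs(w,"white",.040,True))
go(.520,-.416,.046,162.8)
```

```text
wr [('yellow', array([ 88., 298.]), 562.9, -721.0, 241.8, 112.2, -77.1), ('yellow', array([318., 197.]), 517.1, -418.1, 46.0, 32.1, 74.0)]
wr [('blue', array([167., 383.]), 693.6, -680.1, 144.8, 50.2, -61.1), ('blue', array([609., 149.]), 556.5, -99.9, 49.6, 47.4, 14.3), ('blue', array([ 45., 182.]), 402.0, -718.0, 218.0, 116.0, -89.7), ('blue', array([315., 105.]), 445.8, -395.9, 46.8, 41.3, 72.9)]
wr [('white', array([473., 382.]), 877.5, -287.3, 128.6, 59.5, 14.1), ('white', array([333., 323.]), 667.2, -439.2, 118.3, 59.6, 65.1), ('white', array([606., 345.]), 1190.9, 153.9, 950.8, 203.8, 28.4), ('white', array([ 16., 315.]), 736.7, -1272.2, 966.8, 174.9, -60.1), ('white', array([188., 172.]), 465.9, -527.2, 60.4, 9.3, -9.7), ('white', array([486., 110.]), 490.3, -242.0, 41.2, 9.3, -13.8), ('white', array([315., 148.]), 483.5, -407.0, 132.4, 66.1, -18.1), ('white', array([140.,  27.]), 310.5, -531.8, 68.4, 6.0, 67.9), ('white', array([135.,  11.]), 283.4, -533.2, 139.6, 37.5, 67.9)]
d [-0.005 -0.008  0.593] a [ 0.002 -0.003 -0.002] at [ 0.5197 -0.4144  0.1646] yaw 162.74 t 10.25 w 0.0853 F [-0.5  0.8  0.4]
```

View pics/w8.png

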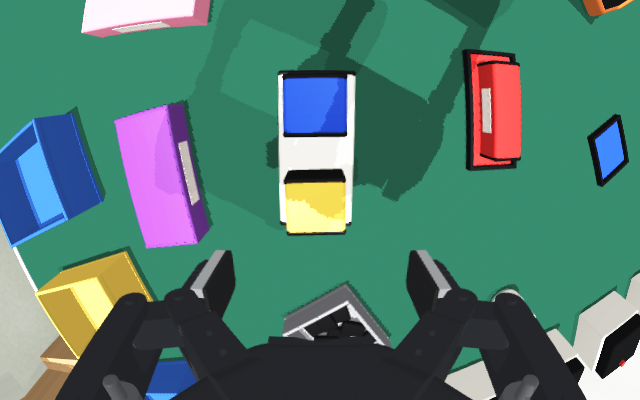

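Run:
```python
from h import *
go(.521,-.4185,.046,162.8)
```

```text
d [-0.013 -0.018  0.593] a [ 0.002 -0.003 -0.002] at [ 0.5197 -0.4144  0.1646] yaw 162.74 t 10.25 w 0.0853 F [-0.5  0.8  0.4]
```

carry_out:
  targets:
    - {"dx":-0.013,"dy":-0.018,"dz":0.15,"ax":0,"ay":0,"az":0,"gripper":0}
    - {"dx":-0.013,"dy":-0.018,"dz":0.3,"ax":0,"ay":0,"az":0,"gripper":0}
    - {"dx":-0.013,"dy":-0.018,"dz":0.42,"ax":0,"ay":0,"az":0,"gripper":0}
    - {"dx":-0.013,"dy":-0.018,"dz":0.52,"ax":0,"ay":0,"az":0,"gripper":0}
    - {"dx":-0.013,"dy":-0.018,"dz":0.57,"ax":0,"ay":0,"az":0,"gripper":0}
    - {"dx":-0.013,"dy":-0.018,"dz":0.585,"ax":0,"ay":0,"az":0,"gripper":0}
    - {"dx":-0.013,"dy":-0.018,"dz":0.585,"ax":0,"ay":0,"az":0,"gripper":0}

```text
clock: 10.95
ee_pos: [0.5217, -0.4198, 0.0487]
orientation: [0.15, 0.989, -0.0, 0.0]
wrist_force: [0.4, -0.5, -0.1]
gripper_width: 0.085
```

Run:
```python
from h import *
w=eyes.get_image("wrist");cv2.imwrite("pics/w9.png",w["frame"])
go(.521,-.4185,.046,162.8)
```

```text
d [0.007 0.007 0.016] a [-0.001  0.002 -0.003] at [ 0.5219 -0.4202  0.0492] yaw 162.73 t 11.0 w 0.0852 F [-0.  -0.2  0.3]
```

View pics/w9.png

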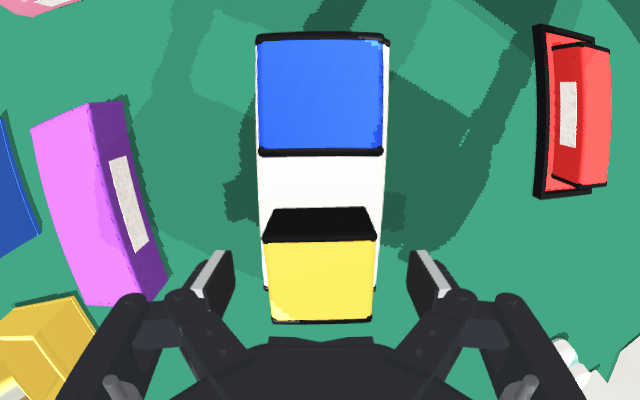

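carry_out:
  targets:
    - {"dx":0,"dy":0,"dz":0.012,"ax":0,"ay":0,"az":0,"gripper":0.1}
    - {"dx":0,"dy":0,"dz":0.012,"ax":0,"ay":0,"az":0,"gripper":0.25}
    - {"dx":0,"dy":0,"dz":0.012,"ax":0,"ay":0,"az":0,"gripper":0.35}
    - {"dx":0,"dy":0,"dz":0.012,"ax":0,"ay":0,"az":0,"gripper":0.42}
    - {"dx":0,"dy":0,"dz":0.012,"ax":0,"ay":0,"az":0,"gripper":0.5}
    - {"dx":0,"dy":0,"dz":0.012,"ax":0,"ay":0,"az":0,"gripper":0.7}
    - {"dx":0,"dy":0,"dz":0.012,"ax":0,"ay":0,"az":0,"gripper":1}
    - {"dx":0,"dy":0,"dz":0.012,"ax":0,"ay":0,"az":0,"gripper":1}
    - {"dx":0,"dy":0,"dz":0.012,"ax":0,"ay":0,"az":0,"gripper":1}
  force: 30

```text
clock: 11.9
ee_pos: [0.5216, -0.4204, 0.0463]
orientation: [0.15, 0.989, -0.0, 0.0]
wrist_force: [-0.9, 1.5, 4.9]
gripper_width: 0.0477
```

carry_out:
  targets:
    - {"dx":0,"dy":0,"dz":-0.03,"ax":0,"ay":0,"az":0,"gripper":1}
    - {"dx":0,"dy":0,"dz":-0.1,"ax":0,"ay":0,"az":0,"gripper":1}
    - {"dx":0,"dy":0,"dz":-0.25,"ax":0,"ay":0,"az":0,"gripper":1}
    - {"dx":0,"dy":0,"dz":-0.4,"ax":0,"ay":0,"az":0,"gripper":1}
    - {"dx":0,"dy":0,"dz":-0.55,"ax":0,"ay":0,"az":0,"gripper":1}
    - {"dx":0,"dy":0,"dz":-0.6,"ax":0,"ay":0,"az":0,"gripper":1}
    - {"dx":0,"dy":0,"dz":-0.6,"ax":0,"ay":0,"az":0,"gripper":1}

```text
clock: 12.6
ee_pos: [0.5221, -0.4208, 0.1678]
orientation: [0.15, 0.989, -0.001, 0.001]
wrist_force: [-0.1, -0.6, -1.6]
gripper_width: 0.0477
```

Run:
```python
from h import *
w=eyes.get_image("wrist");cv2.imwrite("pics/w10.png",w["frame"])
go(.568,.211,.17,183)
```

```text
d [ 0.716  3.083 -0.021] a [-0.001  0.001 -0.708] at [ 0.5215 -0.4202  0.166 ] yaw 162.71 t 12.65 w 0.0478 F [ 0.3  0.3 -3.3]
```

View pics/w10.png

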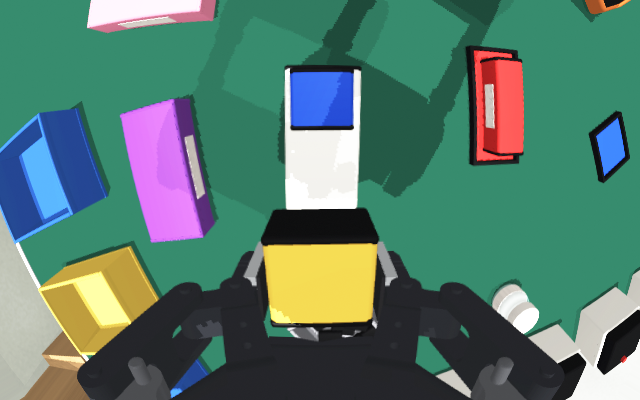

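carry_out:
  targets:
    - {"dx":0.03,"dy":0.12,"dz":-0.02,"ax":0,"ay":0,"az":0,"gripper":1}
    - {"dx":0.08,"dy":0.32,"dz":-0.02,"ax":0,"ay":0,"az":0,"gripper":1}
    - {"dx":0.13,"dy":0.55,"dz":-0.02,"ax":0,"ay":0,"az":0,"gripper":1}
    - {"dx":0.18,"dy":0.78,"dz":-0.02,"ax":0,"ay":0,"az":0,"gripper":1}
    - {"dx":0.24,"dy":1,"dz":-0.02,"ax":0,"ay":0,"az":0,"gripper":1}

```text
clock: 13.15
ee_pos: [0.5342, -0.2128, 0.1682]
orientation: [0.15, 0.989, 0.0, -0.001]
wrist_force: [0.7, -0.2, -2.4]
gripper_width: 0.0475
```

carry_out:
  targets:
    - {"dx":0.06,"dy":0.25,"dz":0,"ax":0,"ay":0,"az":0,"gripper":1}
    - {"dx":0.12,"dy":0.5,"dz":0,"ax":0,"ay":0,"az":0,"gripper":1}
    - {"dx":0.18,"dy":0.75,"dz":0,"ax":0,"ay":0,"az":0,"gripper":1}
    - {"dx":0.24,"dy":1,"dz":0,"ax":0,"ay":0,"az":0,"gripper":1}

```text
clock: 13.55
ee_pos: [0.5472, -0.0134, 0.1684]
orientation: [0.15, 0.989, -0.0, -0.001]
wrist_force: [1.5, 0.5, -2.4]
gripper_width: 0.0479
```

Run:
```python
from h import *
go(.568,.211,.17,183)
```

```text
d [ 0.235  1.102 -0.008] a [ 0.    -0.005 -0.709] at [ 0.5472 -0.0134  0.1684] yaw 162.69 t 13.55 w 0.0479 F [ 1.5  0.5 -2.4]
```

carry_out:
  targets:
    - {"dx":0.05,"dy":0.22,"dz":0,"ax":0,"ay":0,"az":-0.12,"gripper":1}
    - {"dx":0.1,"dy":0.44,"dz":0,"ax":0,"ay":0,"az":-0.3,"gripper":1}
    - {"dx":0.15,"dy":0.66,"dz":0,"ax":0,"ay":0,"az":-0.45,"gripper":1}
    - {"dx":0.19,"dy":0.85,"dz":0,"ax":0,"ay":0,"az":-0.6,"gripper":1}
    - {"dx":0.22,"dy":0.95,"dz":0,"ax":0,"ay":0,"az":-0.71,"gripper":1}
    - {"dx":0.23,"dy":1,"dz":0,"ax":0,"ay":0,"az":-0.71,"gripper":1}
    - {"dx":0.23,"dy":1,"dz":0,"ax":0,"ay":0,"az":-0.71,"gripper":1}

```text
clock: 14.25
ee_pos: [0.5633, 0.1897, 0.1686]
orientation: [-0.026, 1.0, -0.0, -0.001]
wrist_force: [-0.3, -0.4, -2.4]
gripper_width: 0.0478
```

Run:
```python
from h import *
w=eyes.get_image("wrist");cv2.imwrite("pics/w11.png",w["frame"])
print(blobs(w,"yellow",.004,True))
go(.568,.211,.08,183)
```

```text
[('yellow', array([321., 281.]), 690.3, 196.9, 127.8, 112.1, -86.0), ('yellow', array([339., 190.]), 568.2, 209.2, 69.4, 66.5, -86.6)]
d [-0.03   0.11   0.444] a [-0.001 -0.003 -0.   ] at [0.5634 0.1887 0.1689] yaw -177.01 t 14.3 w 0.0476 F [-0.7 -0.7 -1.7]
```

View pics/w11.png

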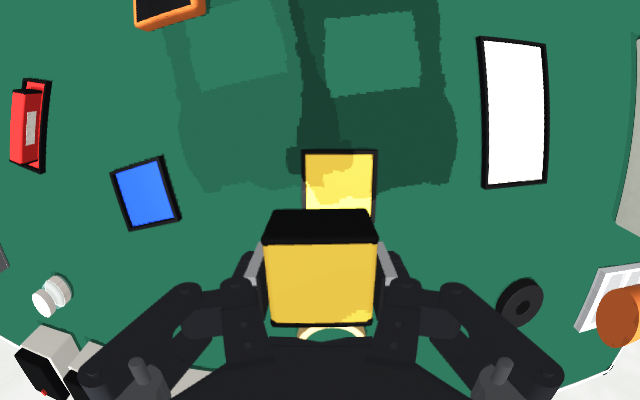

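carry_out:
  targets:
    - {"dx":-0.027,"dy":0.1,"dz":0.05,"ax":0,"ay":0,"az":0,"gripper":1}
    - {"dx":-0.027,"dy":0.103,"dz":0.15,"ax":0,"ay":0,"az":0,"gripper":1}
    - {"dx":-0.027,"dy":0.103,"dz":0.3,"ax":0,"ay":0,"az":0,"gripper":1}
    - {"dx":-0.027,"dy":0.103,"dz":0.45,"ax":0,"ay":0,"az":0,"gripper":1}
    - {"dx":-0.027,"dy":0.103,"dz":0.56,"ax":0,"ay":0,"az":0,"gripper":1}
    - {"dx":-0.027,"dy":0.103,"dz":0.63,"ax":0,"ay":0,"az":0,"gripper":1}
    - {"dx":-0.027,"dy":0.103,"dz":0.67,"ax":0,"ay":0,"az":0,"gripper":1}
    - {"dx":-0.027,"dy":0.103,"dz":0.68,"ax":0,"ay":0,"az":0,"gripper":1}
    - {"dx":-0.027,"dy":0.103,"dz":0.68,"ax":0,"ay":0,"az":0,"gripper":1}

```text
clock: 15.2
ee_pos: [0.5686, 0.2098, 0.0344]
orientation: [-0.026, 1.0, 0.0, 0.0]
wrist_force: [0.4, 0.5, -2.3]
gripper_width: 0.0477
```

Run:
```python
from h import *
w=eyes.get_image("wrist");cv2.imwrite("pics/w12.png",w["frame"])
go(.568,.2095,.0103,183)
```

```text
d [ 0.004 -0.002  0.122] a [0.    0.002 0.001] at [0.5687 0.21   0.0347] yaw -176.97 t 15.25 w 0.0479 F [ 0.4 -0.3 -1.3]
```

View pics/w12.png

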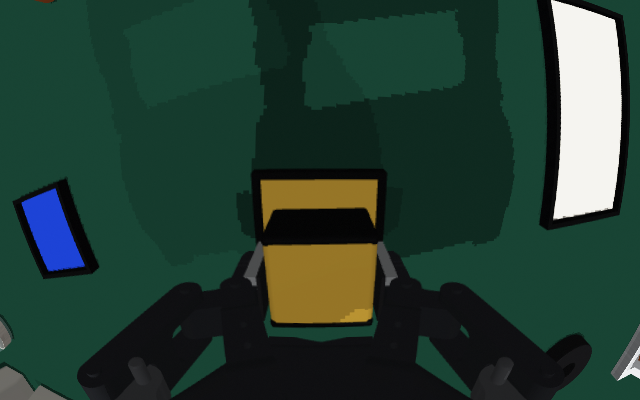

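carry_out:
  targets:
    - {"dx":0,"dy":0,"dz":0.04,"ax":0,"ay":0,"az":0,"gripper":1}
    - {"dx":0,"dy":0,"dz":0.075,"ax":0,"ay":0,"az":0,"gripper":1}
    - {"dx":0,"dy":0,"dz":0.1,"ax":0,"ay":0,"az":0,"gripper":1}
    - {"dx":0,"dy":0,"dz":0.112,"ax":0,"ay":0,"az":0,"gripper":1}
    - {"dx":0,"dy":0,"dz":0.118,"ax":0,"ay":0,"az":0,"gripper":1}
    - {"dx":0,"dy":0,"dz":0.121,"ax":0,"ay":0,"az":0,"gripper":1}
    - {"dx":0,"dy":0,"dz":0.121,"ax":0,"ay":0,"az":0,"gripper":1}
    - {"dx":0,"dy":0,"dz":0.121,"ax":0,"ay":0,"az":0,"gripper":1}

```text
clock: 16.05
ee_pos: [0.5679, 0.21, 0.0103]
orientation: [-0.027, 1.0, -0.0, -0.0]
wrist_force: [-5.2, -0.9, 11.5]
gripper_width: 0.0476
```

carry_out:
  targets:
    - {"dx":0,"dy":0,"dz":-0.004,"ax":0,"ay":0,"az":0,"gripper":0.4}
    - {"dx":0,"dy":0,"dz":-0.004,"ax":0,"ay":0,"az":0,"gripper":0.3}
    - {"dx":0,"dy":0,"dz":-0.004,"ax":0,"ay":0,"az":0,"gripper":0.2}
    - {"dx":0,"dy":0,"dz":-0.004,"ax":0,"ay":0,"az":0,"gripper":0.1}
    - {"dx":0,"dy":0,"dz":-0.05,"ax":0,"ay":0,"az":0,"gripper":0}
    - {"dx":0,"dy":0,"dz":-0.2,"ax":0,"ay":0,"az":0,"gripper":0}
    - {"dx":0,"dy":0,"dz":-0.45,"ax":0,"ay":0,"az":0,"gripper":0}
    - {"dx":0,"dy":0,"dz":-0.65,"ax":0,"ay":0,"az":0,"gripper":0}
    - {"dx":0,"dy":0,"dz":-0.78,"ax":0,"ay":0,"az":0,"gripper":0}
    - {"dx":0,"dy":0,"dz":-0.78,"ax":0,"ay":0,"az":0,"gripper":0}

```text
clock: 17.05
ee_pos: [0.5701, 0.2105, 0.1703]
orientation: [-0.027, 1.0, 0.001, 0.003]
wrist_force: [0.1, 0.0, -1.2]
gripper_width: 0.0857
```

Run:
```python
from h import *
w=eyes.get_image("wrist");cv2.imwrite("pics/w13.png",w["frame"])
print(blobs(w,"yellow",.040,True,roi=(250,100,400,330)))
print(blobs(w,"blue",.004,True))
go(.445,-.395,.165,162.6)
```

```text
[('yellow', array([322., 178.]), 559.7, 209.0, 61.5, 59.9, -87.0)]
[('blue', array([130., 186.]), 588.7, -15.1, 69.3, 65.1, 15.0)]
d [ 0.781 -2.989  0.01 ] a [0.003 0.007 0.714] at [0.5691 0.2103 0.168 ] yaw -176.95 t 17.1 w 0.0853 F [ 0.2 -0.7  0.3]
```

View pics/w13.png

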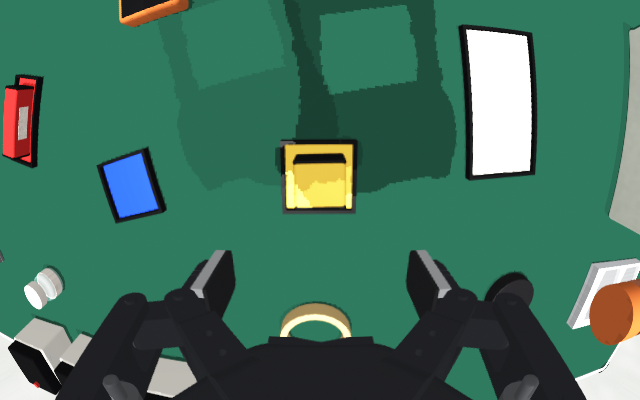

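carry_out:
  targets:
    - {"dx":0.06,"dy":-0.25,"dz":0,"ax":0,"ay":0,"az":0,"gripper":0}
    - {"dx":0.13,"dy":-0.5,"dz":0,"ax":0,"ay":0,"az":0,"gripper":0}
    - {"dx":0.19,"dy":-0.75,"dz":0,"ax":0,"ay":0,"az":0,"gripper":0}
    - {"dx":0.26,"dy":-1,"dz":0,"ax":0,"ay":0,"az":0,"gripper":0}

```text
clock: 17.5
ee_pos: [0.5271, 0.0125, 0.1648]
orientation: [-0.027, 1.0, 0.0, -0.001]
wrist_force: [0.2, -0.4, 0.2]
gripper_width: 0.0856
```

carry_out:
  targets:
    - {"dx":0.06,"dy":-0.25,"dz":0,"ax":0,"ay":0,"az":0,"gripper":0}
    - {"dx":0.13,"dy":-0.5,"dz":0,"ax":0,"ay":0,"az":0,"gripper":0}
    - {"dx":0.19,"dy":-0.75,"dz":0,"ax":0,"ay":0,"az":0,"gripper":0}
    - {"dx":0.26,"dy":-1,"dz":0,"ax":0,"ay":0,"az":0,"gripper":0}

```text
clock: 17.9
ee_pos: [0.4872, -0.1835, 0.1649]
orientation: [-0.027, 1.0, 0.0, -0.001]
wrist_force: [1.3, -0.7, 1.2]
gripper_width: 0.0854
```

Run:
```python
from h import *
go(.445,-.395,.165,162.6)
```

```text
d [ 2.670e-01 -1.045e+00 -1.000e-03] a [ 0.001 -0.003  0.714] at [ 0.4872 -0.1835  0.1649] yaw -176.95 t 17.9 w 0.0854 F [ 1.3 -0.7  1.2]
```

carry_out:
  targets:
    - {"dx":0.06,"dy":-0.25,"dz":0,"ax":0,"ay":0,"az":0.15,"gripper":0}
    - {"dx":0.13,"dy":-0.5,"dz":0,"ax":0,"ay":0,"az":0.35,"gripper":0}
    - {"dx":0.19,"dy":-0.75,"dz":0,"ax":0,"ay":0,"az":0.55,"gripper":0}
    - {"dx":0.26,"dy":-0.95,"dz":0,"ax":0,"ay":0,"az":0.71,"gripper":0}
    - {"dx":0.26,"dy":-1,"dz":0,"ax":0,"ay":0,"az":0.71,"gripper":0}
    - {"dx":0.26,"dy":-1,"dz":0,"ax":0,"ay":0,"az":0.71,"gripper":0}
    - {"dx":0.26,"dy":-1,"dz":0,"ax":0,"ay":0,"az":0.71,"gripper":0}

```text
clock: 18.6
ee_pos: [0.447, -0.3832, 0.1649]
orientation: [0.15, 0.989, 0.001, -0.001]
wrist_force: [0.5, 1.8, 0.4]
gripper_width: 0.0856
```

Run:
```python
from h import *
w=eyes.get_image("wrist");cv2.imwrite("pics/w14.png",w["frame"])
print(blobs(w,"blue",.076,True,roi=(250,100,400,330)))
print(blobs(w,"white",.040,True,roi=(250,100,400,330)))
go(.445,-.395,.05,162.6)
```

```text
[('blue', array([304., 206.]), 446.2, -396.1, 46.4, 41.9, 73.0)]
[('white', array([307., 227.]), 484.2, -407.4, 133.0, 65.9, -17.8)]
d [-0.009 -0.062  0.576] a [ 0.002 -0.003  0.007] at [ 0.4472 -0.3828  0.1651] yaw 162.79 t 18.65 w 0.0852 F [-0.3  0.4 -0.4]
```

View pics/w14.png

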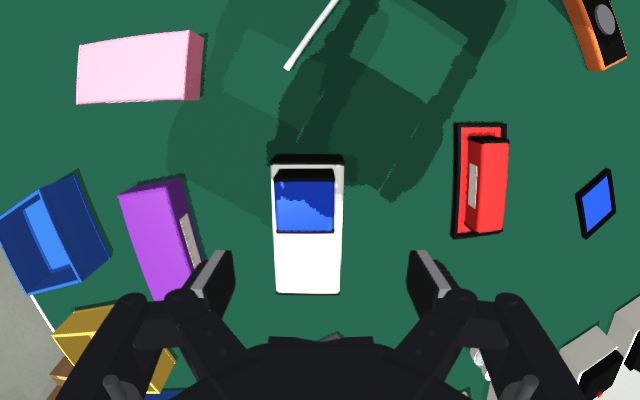

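carry_out:
  targets:
    - {"dx":-0.016,"dy":-0.066,"dz":0.1,"ax":0,"ay":0,"az":0,"gripper":0}
    - {"dx":-0.016,"dy":-0.066,"dz":0.25,"ax":0,"ay":0,"az":0,"gripper":0}
    - {"dx":-0.016,"dy":-0.066,"dz":0.4,"ax":0,"ay":0,"az":0,"gripper":0}
    - {"dx":-0.016,"dy":-0.066,"dz":0.5,"ax":0,"ay":0,"az":0,"gripper":0}
    - {"dx":-0.016,"dy":-0.066,"dz":0.56,"ax":0,"ay":0,"az":0,"gripper":0}
    - {"dx":-0.016,"dy":-0.066,"dz":0.58,"ax":0,"ay":0,"az":0,"gripper":0}
    - {"dx":-0.016,"dy":-0.066,"dz":0.58,"ax":0,"ay":0,"az":0,"gripper":0}

```text
clock: 19.35
ee_pos: [0.4466, -0.3974, 0.0498]
orientation: [0.15, 0.989, 0.0, -0.0]
wrist_force: [-0.2, -0.1, 0.6]
gripper_width: 0.0854
```

Run:
```python
from h import *
w=eyes.get_image("wrist");cv2.imwrite("pics/w15.png",w["frame"])
go(.4462,-.3961,.046,162.9)
```

```text
d [0.005 0.007 0.022] a [-0.001  0.001 -0.005] at [ 0.4468 -0.3978  0.0504] yaw 162.75 t 19.4 w 0.0852 F [-0.4 -0.9 -0.2]
```

View pics/w15.png

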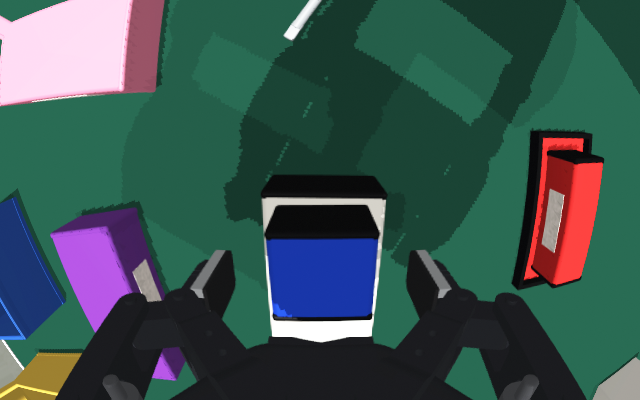

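carry_out:
  targets:
    - {"dx":0,"dy":0.006,"dz":0.02,"ax":0,"ay":0,"az":0,"gripper":0.1}
    - {"dx":0,"dy":0.006,"dz":0.02,"ax":0,"ay":0,"az":0,"gripper":0.25}
    - {"dx":0,"dy":0.006,"dz":0.02,"ax":0,"ay":0,"az":0,"gripper":0.35}
    - {"dx":0,"dy":0.006,"dz":0.02,"ax":0,"ay":0,"az":0,"gripper":0.42}
    - {"dx":0,"dy":0.006,"dz":0.02,"ax":0,"ay":0,"az":0,"gripper":0.5}
    - {"dx":0,"dy":0.006,"dz":0.02,"ax":0,"ay":0,"az":0,"gripper":0.7}
    - {"dx":0,"dy":0.006,"dz":0.02,"ax":0,"ay":0,"az":0,"gripper":1}
    - {"dx":0,"dy":0.006,"dz":0.02,"ax":0,"ay":0,"az":0,"gripper":1}
    - {"dx":0,"dy":0.006,"dz":0.02,"ax":0,"ay":0,"az":0,"gripper":1}
  force: 30

```text
clock: 20.3
ee_pos: [0.4467, -0.3969, 0.046]
orientation: [0.15, 0.989, -0.0, 0.0]
wrist_force: [-0.9, 1.6, 6.2]
gripper_width: 0.0472
```

carry_out:
  targets:
    - {"dx":0,"dy":0,"dz":-0.03,"ax":0,"ay":0,"az":0,"gripper":1}
    - {"dx":0,"dy":0,"dz":-0.1,"ax":0,"ay":0,"az":0,"gripper":1}
    - {"dx":0,"dy":0,"dz":-0.25,"ax":0,"ay":0,"az":0,"gripper":1}
    - {"dx":0,"dy":0,"dz":-0.4,"ax":0,"ay":0,"az":0,"gripper":1}
    - {"dx":0,"dy":0,"dz":-0.55,"ax":0,"ay":0,"az":0,"gripper":1}
    - {"dx":0,"dy":0,"dz":-0.6,"ax":0,"ay":0,"az":0,"gripper":1}
    - {"dx":0,"dy":0,"dz":-0.6,"ax":0,"ay":0,"az":0,"gripper":1}

```text
clock: 21.0
ee_pos: [0.4472, -0.3973, 0.1675]
orientation: [0.15, 0.989, -0.001, 0.001]
wrist_force: [-0.1, 0.3, -2.8]
gripper_width: 0.0476
```

Run:
```python
from h import *
w=eyes.get_image("wrist");cv2.imwrite("pics/w16.png",w["frame"])
go(.588,-.013,.165,195)
```

```text
d [-0.104  2.042  0.004] a [-1.000e-03  1.000e-03 -1.127e+00] at [ 0.4467 -0.3968  0.166 ] yaw 162.71 t 21.05 w 0.0475 F [-0.2  0.3 -2. ]
```

View pics/w16.png

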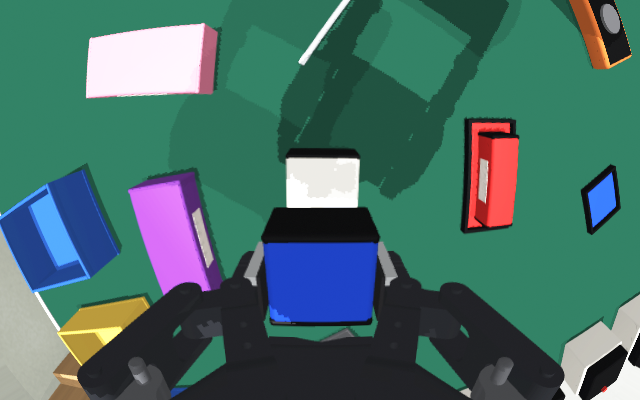

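carry_out:
  targets:
    - {"dx":-0.01,"dy":0.1,"dz":0,"ax":0,"ay":0,"az":-0.05,"gripper":1}
    - {"dx":-0.02,"dy":0.3,"dz":0,"ax":0,"ay":0,"az":-0.15,"gripper":1}
    - {"dx":-0.03,"dy":0.52,"dz":0,"ax":0,"ay":0,"az":-0.3,"gripper":1}
    - {"dx":-0.04,"dy":0.76,"dz":0,"ax":0,"ay":0,"az":-0.45,"gripper":1}
    - {"dx":-0.05,"dy":1,"dz":0,"ax":0,"ay":0,"az":-0.6,"gripper":1}
    - {"dx":-0.05,"dy":1,"dz":0,"ax":0,"ay":0,"az":-0.6,"gripper":1}

```text
clock: 21.65
ee_pos: [0.5159, -0.2034, 0.164]
orientation: [-0.003, 1.0, 0.001, -0.001]
wrist_force: [-0.7, -0.5, -2.1]
gripper_width: 0.0473
```

Run:
```python
from h import *
go(.588,-.013,.165,195)
```

```text
d [-0.365  0.95  -0.003] a [ 0.006 -0.005 -0.513] at [ 0.5159 -0.2034  0.164 ] yaw -179.7 t 21.65 w 0.0473 F [-0.7 -0.5 -2.1]
```

carry_out:
  targets:
    - {"dx":-0.08,"dy":0.2,"dz":0,"ax":0,"ay":0,"az":-0.1,"gripper":1}
    - {"dx":-0.16,"dy":0.42,"dz":0,"ax":0,"ay":0,"az":-0.25,"gripper":1}
    - {"dx":-0.25,"dy":0.64,"dz":0,"ax":0,"ay":0,"az":-0.4,"gripper":1}
    - {"dx":-0.32,"dy":0.82,"dz":0,"ax":0,"ay":0,"az":-0.51,"gripper":1}
    - {"dx":-0.36,"dy":0.93,"dz":0,"ax":0,"ay":0,"az":-0.51,"gripper":1}
    - {"dx":-0.36,"dy":0.93,"dz":0,"ax":0,"ay":0,"az":-0.51,"gripper":1}
    - {"dx":-0.36,"dy":0.93,"dz":0,"ax":0,"ay":0,"az":-0.51,"gripper":1}

```text
clock: 22.35
ee_pos: [0.5873, -0.0228, 0.1643]
orientation: [-0.127, 0.992, 0.0, -0.001]
wrist_force: [0.3, -1.1, -2.1]
gripper_width: 0.0474
```

Run:
```python
from h import *
w=eyes.get_image("wrist");cv2.imwrite("pics/w17.png",w["frame"])
print(blobs(w,"blue",.004,True,roi=(250,100,400,208)))
go(.588,-.013,.035,195)
```

```text
[('blue', array([329., 180.]), 584.1, -14.3, 68.8, 57.2, -75.9)]
d [-0.018  0.049  0.648] a [ 0.001 -0.004 -0.018] at [ 0.5872 -0.0234  0.1645] yaw -165.5 t 22.4 w 0.0474 F [-0.2 -0.7 -1.4]
```

View pics/w17.png

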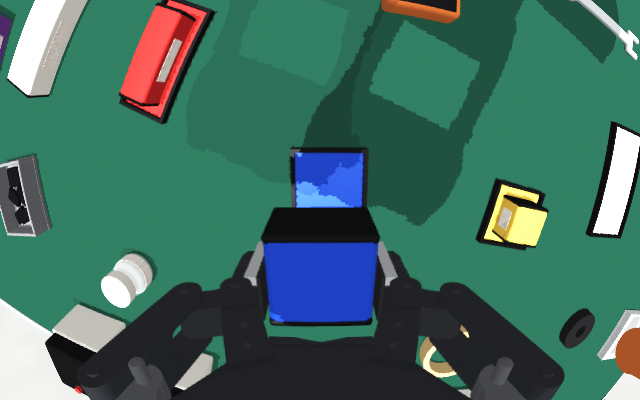

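carry_out:
  targets:
    - {"dx":-0.02,"dy":0.04,"dz":0.05,"ax":0,"ay":0,"az":-0.015,"gripper":1}
    - {"dx":-0.02,"dy":0.048,"dz":0.15,"ax":0,"ay":0,"az":-0.015,"gripper":1}
    - {"dx":-0.02,"dy":0.048,"dz":0.3,"ax":0,"ay":0,"az":-0.015,"gripper":1}
    - {"dx":-0.02,"dy":0.048,"dz":0.45,"ax":0,"ay":0,"az":-0.015,"gripper":1}
    - {"dx":-0.02,"dy":0.048,"dz":0.56,"ax":0,"ay":0,"az":-0.015,"gripper":1}
    - {"dx":-0.02,"dy":0.048,"dz":0.62,"ax":0,"ay":0,"az":-0.015,"gripper":1}
    - {"dx":-0.02,"dy":0.048,"dz":0.65,"ax":0,"ay":0,"az":-0.015,"gripper":1}
    - {"dx":-0.02,"dy":0.048,"dz":0.65,"ax":0,"ay":0,"az":-0.015,"gripper":1}
    - {"dx":-0.02,"dy":0.048,"dz":0.65,"ax":0,"ay":0,"az":-0.015,"gripper":1}

```text
clock: 23.3
ee_pos: [0.59, -0.0128, 0.0364]
orientation: [-0.13, 0.992, -0.0, 0.001]
wrist_force: [0.8, -0.8, -1.6]
gripper_width: 0.0474
```

Run:
```python
from h import *
w=eyes.get_image("wrist");cv2.imwrite("pics/w18.png",w["frame"])
go(.5885,-.013,.010,195)
```

```text
d [0.008 0.001 0.133] a [-0.001  0.003 -0.002] at [ 0.5901 -0.0127  0.0366] yaw -165.07 t 23.35 w 0.0473 F [-0.3 -0.8 -1. ]
```

View pics/w18.png

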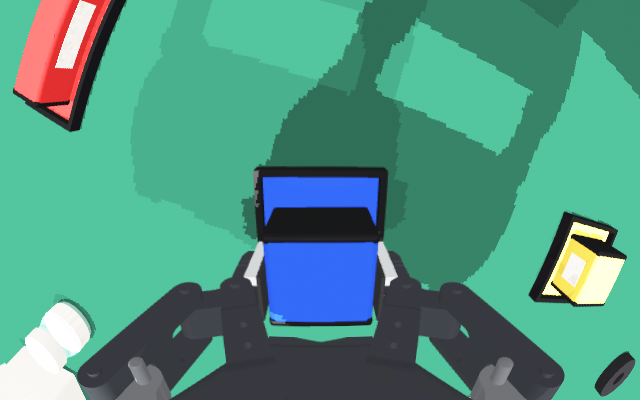

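Blue is centred over its tray (tray rim 254–388, pack 262–380). Lower and release.

carry_out:
  targets:
    - {"dx":0.005,"dy":0,"dz":0.04,"ax":0,"ay":0,"az":0,"gripper":1}
    - {"dx":0.005,"dy":0,"dz":0.08,"ax":0,"ay":0,"az":0,"gripper":1}
    - {"dx":0.005,"dy":0,"dz":0.105,"ax":0,"ay":0,"az":0,"gripper":1}
    - {"dx":0.005,"dy":0,"dz":0.12,"ax":0,"ay":0,"az":0,"gripper":1}
    - {"dx":0.005,"dy":0,"dz":0.128,"ax":0,"ay":0,"az":0,"gripper":1}
    - {"dx":0.005,"dy":0,"dz":0.132,"ax":0,"ay":0,"az":0,"gripper":1}
    - {"dx":0.005,"dy":0,"dz":0.132,"ax":0,"ay":0,"az":0,"gripper":1}
    - {"dx":0.005,"dy":0,"dz":0.132,"ax":0,"ay":0,"az":0,"gripper":1}

```text
clock: 24.15
ee_pos: [0.5882, -0.0129, 0.0101]
orientation: [-0.13, 0.992, -0.0, -0.0]
wrist_force: [-5.5, 0.4, 15.7]
gripper_width: 0.0477
```

carry_out:
  targets:
    - {"dx":0,"dy":0,"dz":-0.003,"ax":0,"ay":0,"az":0,"gripper":0.4}
    - {"dx":0,"dy":0,"dz":-0.004,"ax":0,"ay":0,"az":0,"gripper":0.3}
    - {"dx":0,"dy":0,"dz":-0.004,"ax":0,"ay":0,"az":0,"gripper":0.2}
    - {"dx":0,"dy":0,"dz":-0.004,"ax":0,"ay":0,"az":0,"gripper":0.1}
    - {"dx":0,"dy":0,"dz":-0.05,"ax":0,"ay":0,"az":0,"gripper":0}
    - {"dx":0,"dy":0,"dz":-0.2,"ax":0,"ay":0,"az":0,"gripper":0}
    - {"dx":0,"dy":0,"dz":-0.45,"ax":0,"ay":0,"az":0,"gripper":0}
    - {"dx":0,"dy":0,"dz":-0.65,"ax":0,"ay":0,"az":0,"gripper":0}
    - {"dx":0,"dy":0,"dz":-0.78,"ax":0,"ay":0,"az":0,"gripper":0}
    - {"dx":0,"dy":0,"dz":-0.78,"ax":0,"ay":0,"az":0,"gripper":0}

```text
clock: 25.15
ee_pos: [0.5904, -0.0131, 0.1698]
orientation: [-0.13, 0.992, -0.001, 0.003]
wrist_force: [0.1, -0.1, -0.1]
gripper_width: 0.0853
```

Run:
```python
from h import *
w=eyes.get_image("wrist");cv2.imwrite("pics/w19.png",w["frame"])
go(.484,-.407,.14,162.1)
```

```text
d [ 1.018 -1.767  0.137] a [-1.000e-03  8.000e-03  1.146e+00] at [ 0.5894 -0.013   0.1675] yaw -165.06 t 25.2 w 0.0855 F [-0.8 -0.1  0.2]
```

View pics/w19.png

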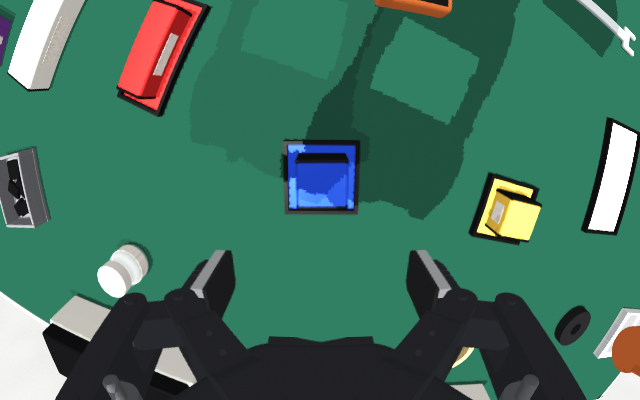

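Blue sits centred. Now the white pack.

carry_out:
  targets:
    - {"dx":0.12,"dy":-0.2,"dz":0,"ax":0,"ay":0,"az":0.15,"gripper":0}
    - {"dx":0.24,"dy":-0.42,"dz":0,"ax":0,"ay":0,"az":0.3,"gripper":0}
    - {"dx":0.36,"dy":-0.63,"dz":0,"ax":0,"ay":0,"az":0.45,"gripper":0}
    - {"dx":0.48,"dy":-0.84,"dz":0,"ax":0,"ay":0,"az":0.6,"gripper":0}
    - {"dx":0.56,"dy":-1,"dz":0,"ax":0,"ay":0,"az":0.75,"gripper":0}
    - {"dx":0.56,"dy":-1,"dz":0,"ax":0,"ay":0,"az":0.75,"gripper":0}

```text
clock: 25.8
ee_pos: [0.5304, -0.2388, 0.1643]
orientation: [0.06, 0.998, -0.0, -0.001]
wrist_force: [0.3, 0.3, -0.4]
gripper_width: 0.0853
```

Run:
```python
from h import *
go(.484,-.407,.15,162.1)
```

```text
d [ 0.129 -0.863  0.072] a [-0.001 -0.002  0.383] at [ 0.5304 -0.2388  0.1643] yaw 173.07 t 25.8 w 0.0853 F [ 0.3  0.3 -0.4]
```

carry_out:
  targets:
    - {"dx":0.03,"dy":-0.22,"dz":0,"ax":0,"ay":0,"az":0.1,"gripper":0}
    - {"dx":0.06,"dy":-0.44,"dz":0,"ax":0,"ay":0,"az":0.2,"gripper":0}
    - {"dx":0.1,"dy":-0.66,"dz":0.03,"ax":0,"ay":0,"az":0.3,"gripper":0}
    - {"dx":0.12,"dy":-0.8,"dz":0.06,"ax":0,"ay":0,"az":0.38,"gripper":0}
    - {"dx":0.13,"dy":-0.85,"dz":0.07,"ax":0,"ay":0,"az":0.38,"gripper":0}
    - {"dx":0.13,"dy":-0.85,"dz":0.07,"ax":0,"ay":0,"az":0.38,"gripper":0}
    - {"dx":0.13,"dy":-0.85,"dz":0.07,"ax":0,"ay":0,"az":0.38,"gripper":0}

```text
clock: 26.5
ee_pos: [0.4868, -0.3995, 0.1509]
orientation: [0.151, 0.989, 0.001, -0.0]
wrist_force: [-0.4, -0.5, -0.3]
gripper_width: 0.0856
```

Run:
```python
from h import *
w=eyes.get_image("wrist");cv2.imwrite("pics/w20.png",w["frame"])
print(blobs(w,"white",.040,True,roi=(250,50,400,330)))
go(.484,-.407,.05,162.1)
```

```text
[('white', array([310., 188.]), 483.9, -407.6, 133.4, 65.8, -17.7)]
d [ 0.003 -0.041  0.506] a [ 0.001 -0.001  0.02 ] at [ 0.487  -0.3994  0.1512] yaw 162.66 t 26.55 w 0.0852 F [ 0.1 -0.5  0.3]
```

View pics/w20.png

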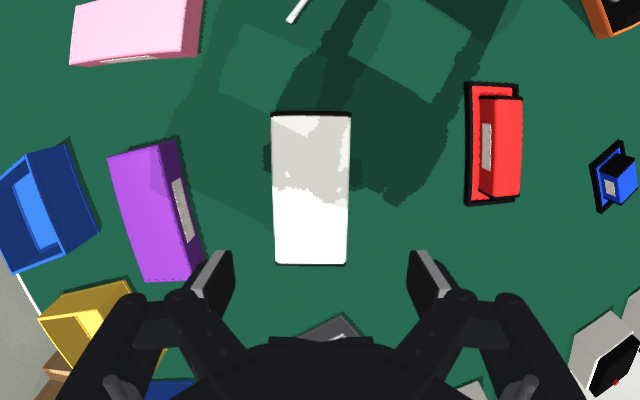

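carry_out:
  targets:
    - {"dx":0.003,"dy":-0.044,"dz":0.1,"ax":0,"ay":0,"az":0.013,"gripper":0}
    - {"dx":0.003,"dy":-0.044,"dz":0.25,"ax":0,"ay":0,"az":0.013,"gripper":0}
    - {"dx":0.003,"dy":-0.044,"dz":0.38,"ax":0,"ay":0,"az":0.013,"gripper":0}
    - {"dx":0.003,"dy":-0.044,"dz":0.46,"ax":0,"ay":0,"az":0.013,"gripper":0}
    - {"dx":0.003,"dy":-0.044,"dz":0.49,"ax":0,"ay":0,"az":0.013,"gripper":0}
    - {"dx":0.003,"dy":-0.044,"dz":0.49,"ax":0,"ay":0,"az":0.013,"gripper":0}
    - {"dx":0.003,"dy":-0.044,"dz":0.49,"ax":0,"ay":0,"az":0.013,"gripper":0}

```text
clock: 27.25
ee_pos: [0.4841, -0.409, 0.0543]
orientation: [0.154, 0.988, -0.0, 0.0]
wrist_force: [0.4, -0.5, -0.8]
gripper_width: 0.0854
```

Run:
```python
from h import *
w=eyes.get_image("wrist");cv2.imwrite("pics/w21.png",w["frame"])
go(.484,-.4076,.007,162.3)
```

```text
d [0.003 0.008 0.237] a [-0.001  0.003 -0.003] at [ 0.4841 -0.4092  0.0544] yaw 162.23 t 27.3 w 0.0854 F [-0.3  0.1  0.2]
```

View pics/w21.png

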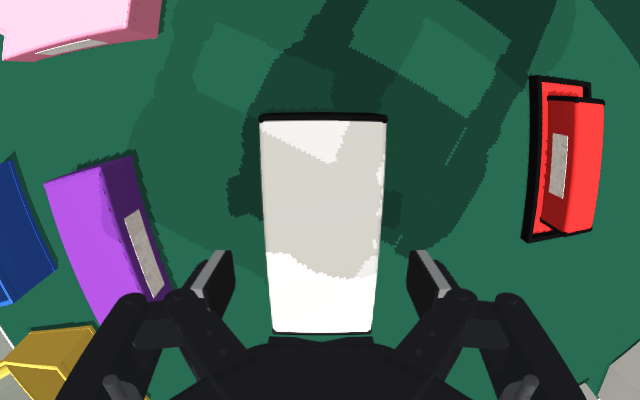

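carry_out:
  targets:
    - {"dx":0.003,"dy":0.008,"dz":0.08,"ax":0,"ay":0,"az":0,"gripper":0}
    - {"dx":0.003,"dy":0.008,"dz":0.16,"ax":0,"ay":0,"az":0,"gripper":0}
    - {"dx":0.003,"dy":0.008,"dz":0.21,"ax":0,"ay":0,"az":0,"gripper":0}
    - {"dx":0.003,"dy":0.008,"dz":0.232,"ax":0,"ay":0,"az":0,"gripper":0}
    - {"dx":0.003,"dy":0.008,"dz":0.232,"ax":0,"ay":0,"az":0,"gripper":0}
    - {"dx":0.003,"dy":0.008,"dz":0.232,"ax":0,"ay":0,"az":0,"gripper":0}
  force: 60

```text
clock: 27.9
ee_pos: [0.4836, -0.4077, 0.0075]
orientation: [0.155, 0.988, -0.0, 0.0]
wrist_force: [-0.5, 0.9, 0.2]
gripper_width: 0.0855
```

carry_out:
  targets:
    - {"dx":0,"dy":0,"dz":0,"ax":0,"ay":0,"az":0,"gripper":0.1}
    - {"dx":0,"dy":0,"dz":0,"ax":0,"ay":0,"az":0,"gripper":0.15}
    - {"dx":0,"dy":0,"dz":0,"ax":0,"ay":0,"az":0,"gripper":0.2}
    - {"dx":0,"dy":0,"dz":0,"ax":0,"ay":0,"az":0,"gripper":0.3}
    - {"dx":0,"dy":0,"dz":0,"ax":0,"ay":0,"az":0,"gripper":0.5}
    - {"dx":0,"dy":0,"dz":0,"ax":0,"ay":0,"az":0,"gripper":1}
    - {"dx":0,"dy":0,"dz":0,"ax":0,"ay":0,"az":0,"gripper":1}
    - {"dx":0,"dy":0,"dz":0,"ax":0,"ay":0,"az":0,"gripper":1}
    - {"dx":0,"dy":0,"dz":0,"ax":0,"ay":0,"az":0,"gripper":1}
  force: 60

```text
clock: 28.8
ee_pos: [0.4834, -0.4076, 0.0075]
orientation: [0.155, 0.988, -0.0, 0.0]
wrist_force: [-2.5, 0.4, 7.8]
gripper_width: 0.0649
```

carry_out:
  targets:
    - {"dx":0,"dy":0,"dz":-0.02,"ax":0,"ay":0,"az":0,"gripper":1}
    - {"dx":0,"dy":0,"dz":-0.06,"ax":0,"ay":0,"az":0,"gripper":1}
    - {"dx":0,"dy":0,"dz":-0.15,"ax":0,"ay":0,"az":0,"gripper":1}
    - {"dx":0,"dy":0,"dz":-0.3,"ax":0,"ay":0,"az":0,"gripper":1}
    - {"dx":0,"dy":0,"dz":-0.45,"ax":0,"ay":0,"az":0,"gripper":1}
    - {"dx":0,"dy":0,"dz":-0.6,"ax":0,"ay":0,"az":0,"gripper":1}
    - {"dx":0,"dy":0,"dz":-0.65,"ax":0,"ay":0,"az":0,"gripper":1}
    - {"dx":0,"dy":0,"dz":-0.65,"ax":0,"ay":0,"az":0,"gripper":1}

```text
clock: 29.6
ee_pos: [0.4837, -0.4078, 0.1381]
orientation: [0.155, 0.988, -0.001, 0.001]
wrist_force: [0.6, -0.5, -5.5]
gripper_width: 0.0655
```

Run:
```python
from h import *
w=eyes.get_image("wrist");cv2.imwrite("pics/w22.png",w["frame"])
go(.470,.409,.137,188.8)
```

```text
d [ 1.311e+00  3.866e+00 -2.000e-03] a [-0.     0.    -0.929] at [ 0.4832 -0.4073  0.1366] yaw 162.19 t 29.65 w 0.065 F [-0.4  0.  -5.9]
```

View pics/w22.png

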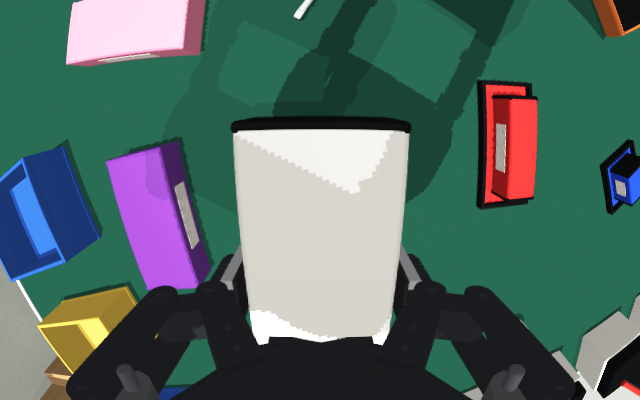

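carry_out:
  targets:
    - {"dx":0.03,"dy":0.08,"dz":0,"ax":0,"ay":0,"az":0,"gripper":1}
    - {"dx":0.08,"dy":0.23,"dz":0,"ax":0,"ay":0,"az":0,"gripper":1}
    - {"dx":0.14,"dy":0.42,"dz":0,"ax":0,"ay":0,"az":0,"gripper":1}
    - {"dx":0.2,"dy":0.61,"dz":0,"ax":0,"ay":0,"az":0,"gripper":1}
    - {"dx":0.26,"dy":0.8,"dz":0,"ax":0,"ay":0,"az":0,"gripper":1}
    - {"dx":0.33,"dy":1,"dz":0,"ax":0,"ay":0,"az":0,"gripper":1}

```text
clock: 30.25
ee_pos: [0.4807, -0.1951, 0.1352]
orientation: [0.155, 0.988, 0.0, -0.001]
wrist_force: [1.5, 0.1, -5.5]
gripper_width: 0.065
```

carry_out:
  targets:
    - {"dx":0.07,"dy":0.2,"dz":0,"ax":0,"ay":0,"az":0,"gripper":1}
    - {"dx":0.13,"dy":0.4,"dz":0,"ax":0,"ay":0,"az":0,"gripper":1}
    - {"dx":0.2,"dy":0.6,"dz":0,"ax":0,"ay":0,"az":0,"gripper":1}
    - {"dx":0.26,"dy":0.8,"dz":0,"ax":0,"ay":0,"az":0,"gripper":1}
    - {"dx":0.33,"dy":1,"dz":0,"ax":0,"ay":0,"az":0,"gripper":1}

```text
clock: 30.75
ee_pos: [0.4789, 0.0155, 0.1354]
orientation: [0.155, 0.988, -0.0, -0.001]
wrist_force: [1.1, 0.7, -5.5]
gripper_width: 0.065
```

carry_out:
  targets:
    - {"dx":0.07,"dy":0.2,"dz":0,"ax":0,"ay":0,"az":0,"gripper":1}
    - {"dx":0.13,"dy":0.4,"dz":0,"ax":0,"ay":0,"az":0,"gripper":1}
    - {"dx":0.2,"dy":0.6,"dz":0,"ax":0,"ay":0,"az":0,"gripper":1}
    - {"dx":0.26,"dy":0.8,"dz":0,"ax":0,"ay":0,"az":0,"gripper":1}
    - {"dx":0.33,"dy":1,"dz":0,"ax":0,"ay":0,"az":0,"gripper":1}

```text
clock: 31.25
ee_pos: [0.4772, 0.2258, 0.1352]
orientation: [0.155, 0.988, -0.001, -0.001]
wrist_force: [2.1, -0.6, -4.9]
gripper_width: 0.0653
```

Run:
```python
from h import *
go(.470,.409,.137,188.8)
```

```text
d [ 0.314  0.861 -0.01 ] a [-0.002 -0.005 -0.929] at [0.4772 0.2258 0.1352] yaw 162.19 t 31.25 w 0.0653 F [ 2.1 -0.6 -4.9]
```

carry_out:
  targets:
    - {"dx":0.06,"dy":0.17,"dz":0,"ax":0,"ay":0,"az":-0.12,"gripper":1}
    - {"dx":0.12,"dy":0.33,"dz":0,"ax":0,"ay":0,"az":-0.28,"gripper":1}
    - {"dx":0.18,"dy":0.5,"dz":0,"ax":0,"ay":0,"az":-0.45,"gripper":1}
    - {"dx":0.23,"dy":0.65,"dz":0,"ax":0,"ay":0,"az":-0.62,"gripper":1}
    - {"dx":0.28,"dy":0.76,"dz":0,"ax":0,"ay":0,"az":-0.78,"gripper":1}
    - {"dx":0.3,"dy":0.82,"dz":0,"ax":0,"ay":0,"az":-0.9,"gripper":1}
    - {"dx":0.31,"dy":0.84,"dz":0,"ax":0,"ay":0,"az":-0.93,"gripper":1}
    - {"dx":0.31,"dy":0.84,"dz":0,"ax":0,"ay":0,"az":-0.93,"gripper":1}
    - {"dx":0.31,"dy":0.84,"dz":0,"ax":0,"ay":0,"az":-0.93,"gripper":1}

```text
clock: 32.15
ee_pos: [0.4703, 0.4023, 0.136]
orientation: [-0.076, 0.997, -0.001, -0.001]
wrist_force: [-1.4, -0.6, -4.6]
gripper_width: 0.0652
```

Run:
```python
from h import *
w=eyes.get_image("wrist");cv2.imwrite("pics/w23.png",w["frame"])
go(.470,.409,.04,188.8)
```

```text
d [-0.003  0.034  0.482] a [-0.001 -0.002 -0.003] at [0.4705 0.4023 0.1364] yaw -171.28 t 32.2 w 0.0649 F [-0.  -1.  -4.8]
```

View pics/w23.png

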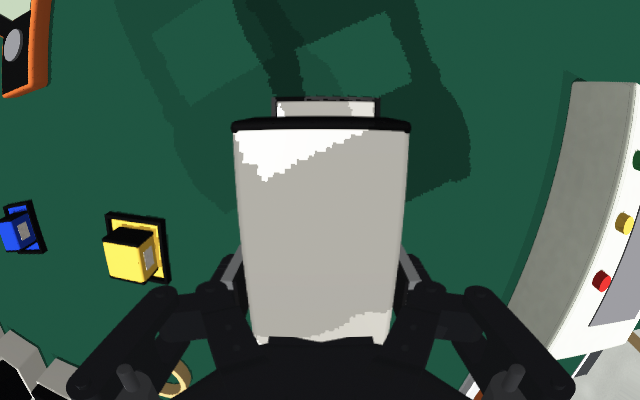

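carry_out:
  targets:
    - {"dx":0,"dy":0.02,"dz":0.05,"ax":0,"ay":0,"az":0,"gripper":1}
    - {"dx":0,"dy":0.034,"dz":0.14,"ax":0,"ay":0,"az":0,"gripper":1}
    - {"dx":0,"dy":0.034,"dz":0.25,"ax":0,"ay":0,"az":0,"gripper":1}
    - {"dx":0,"dy":0.034,"dz":0.36,"ax":0,"ay":0,"az":0,"gripper":1}
    - {"dx":0,"dy":0.034,"dz":0.44,"ax":0,"ay":0,"az":0,"gripper":1}
    - {"dx":0,"dy":0.034,"dz":0.48,"ax":0,"ay":0,"az":0,"gripper":1}
    - {"dx":0,"dy":0.034,"dz":0.5,"ax":0,"ay":0,"az":0,"gripper":1}
    - {"dx":0,"dy":0.034,"dz":0.5,"ax":0,"ay":0,"az":0,"gripper":1}
    - {"dx":0,"dy":0.034,"dz":0.5,"ax":0,"ay":0,"az":0,"gripper":1}

```text
clock: 33.1
ee_pos: [0.47, 0.4102, 0.0375]
orientation: [-0.077, 0.997, 0.0, 0.0]
wrist_force: [0.2, 0.4, -4.4]
gripper_width: 0.0648
```

Run:
```python
from h import *
w=eyes.get_image("wrist");cv2.imwrite("pics/w24.png",w["frame"])
go(.470,.409,.0115,188.8)
s=eyes.get_image("side");cv2.imwrite("pics/s24.png",cv2.resize(s["frame"][110:190,200:320],None,fx=6,fy=6))
```

```text
d [ 0.001 -0.006  0.131] a [0.001 0.002 0.001] at [0.47   0.4103 0.0376] yaw -171.17 t 33.15 w 0.0652 F [ 0.8  0.3 -5.1]
```

View pics/w24.png

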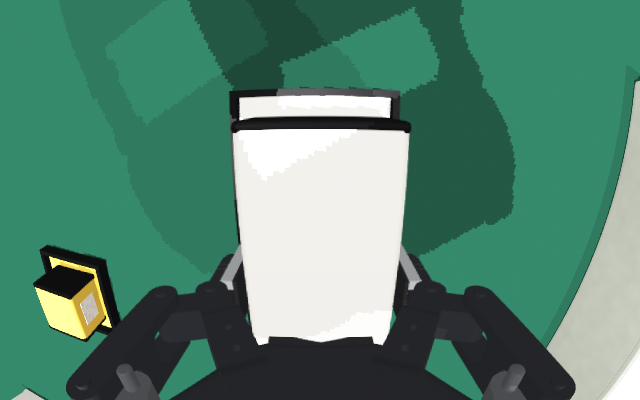

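View pics/s24.png

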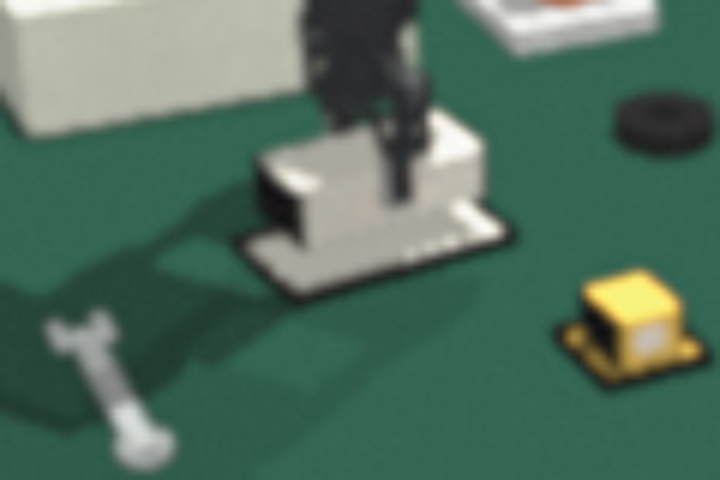

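Run:
```python
from h import *
w=eyes.get_image("wrist");o=get_obs();R=Ro.from_quat(o["orientation"]).as_matrix()
for uv,z in(((316,97),.004),((238,110),.004),((392,110),.004),((320,129),.070),((232,125),.07),((410,125),.07),((232,135),.011),((236,225),.011)):
    print(uv,z,np.round(1000*(R.T@(plane(w,[uv],z,True)[0]-o["ee_pos"])),1))
```

```text
(316, 97) 0.004 [79.5 -2.2 33.5]
(238, 110) 0.004 [ 73.2 -47.1  33.5]
(392, 110) 0.004 [73.  41.3 33.5]
(320, 129) 0.07 [ 65.9   0.1 -32.5]
(232, 125) 0.07 [ 68.1 -31.9 -32.5]
(410, 125) 0.07 [ 68.1  32.9 -32.4]
(232, 135) 0.011 [ 59.4 -49.2  26.5]
(236, 225) 0.011 [  5.4 -50.7  26.6]
```

carry_out:
  targets:
    - {"dx":0,"dy":-0.012,"dz":0.03,"ax":0,"ay":0,"az":0,"gripper":1}
    - {"dx":0,"dy":-0.012,"dz":0.07,"ax":0,"ay":0,"az":0,"gripper":1}
    - {"dx":0,"dy":-0.012,"dz":0.1,"ax":0,"ay":0,"az":0,"gripper":1}
    - {"dx":0,"dy":-0.012,"dz":0.115,"ax":0,"ay":0,"az":0,"gripper":1}
    - {"dx":0,"dy":-0.012,"dz":0.123,"ax":0,"ay":0,"az":0,"gripper":1}
    - {"dx":0,"dy":-0.012,"dz":0.128,"ax":0,"ay":0,"az":0,"gripper":1}
    - {"dx":0,"dy":-0.012,"dz":0.13,"ax":0,"ay":0,"az":0,"gripper":1}
    - {"dx":0,"dy":-0.012,"dz":0.13,"ax":0,"ay":0,"az":0,"gripper":1}

```text
clock: 34.05
ee_pos: [0.4698, 0.4075, 0.0115]
orientation: [-0.077, 0.997, -0.0, -0.0]
wrist_force: [-3.8, -3.3, 5.8]
gripper_width: 0.0651
```

carry_out:
  targets:
    - {"dx":0,"dy":0,"dz":0,"ax":0,"ay":0,"az":0,"gripper":0.2}
    - {"dx":0,"dy":0,"dz":0,"ax":0,"ay":0,"az":0,"gripper":0.1}
    - {"dx":0,"dy":0,"dz":0,"ax":0,"ay":0,"az":0,"gripper":0}
    - {"dx":0,"dy":0,"dz":0,"ax":0,"ay":0,"az":0,"gripper":0}
    - {"dx":0,"dy":0,"dz":0,"ax":0,"ay":0,"az":0,"gripper":0}
    - {"dx":0,"dy":0,"dz":-0.05,"ax":0,"ay":0,"az":0,"gripper":0}
    - {"dx":0,"dy":0,"dz":-0.2,"ax":0,"ay":0,"az":0,"gripper":0}
    - {"dx":0,"dy":0,"dz":-0.45,"ax":0,"ay":0,"az":0,"gripper":0}
    - {"dx":0,"dy":0,"dz":-0.7,"ax":0,"ay":0,"az":0,"gripper":0}
    - {"dx":0,"dy":0,"dz":-0.9,"ax":0,"ay":0,"az":0,"gripper":0}
    - {"dx":0,"dy":0,"dz":-0.9,"ax":0,"ay":0,"az":0,"gripper":0}
    - {"dx":0,"dy":0,"dz":-0.9,"ax":0,"ay":0,"az":0,"gripper":0}

```text
clock: 35.25
ee_pos: [0.4702, 0.4078, 0.1924]
orientation: [-0.077, 0.997, 0.001, 0.001]
wrist_force: [-0.5, -0.3, -0.1]
gripper_width: 0.0852
```

Run:
```python
from h import *
w=eyes.get_image("wrist");s=eyes.get_image("side");t=eyes.get_image("top")
cv2.imwrite("pics/w25.png",w["frame"]);cv2.imwrite("pics/s25.png",cv2.resize(s["frame"][120:280,220:400],None,fx=4,fy=4))
for c in("red","blue"):print(blobs(t,c,.004+(.034 if c=="red" else .036),roi=(130,100,390,230)))
cv2.imwrite("pics/t25.png",cv2.resize(t["frame"][120:240,130:400],None,fx=2.9,fy=2.9))
go(.4698,.4075,.19,188.8)
```

```text
[('red', array([363., 184.]), 489.4, -211.1, 117.6, 54.1, -12.5)]
[('blue', array([296., 157.]), 578.2, -13.5, 68.6, 68.3, -75.1)]
d [-0.003  0.001 -0.001] a [-0.002 -0.004  0.001] at [0.4693 0.4072 0.1898] yaw -171.17 t 35.4 w 0.0852 F [-0.2  0.7 -0.2]
```

View pics/w25.png

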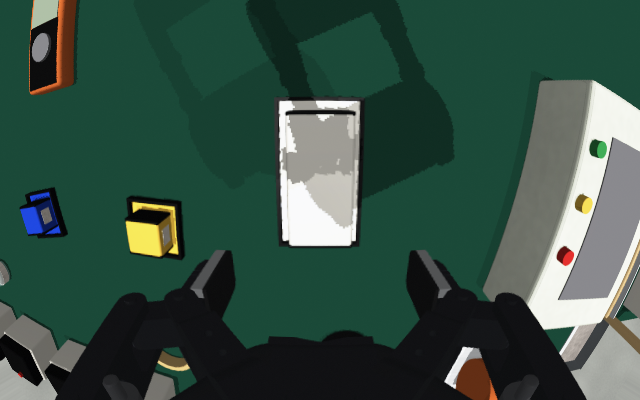

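View pics/s25.png

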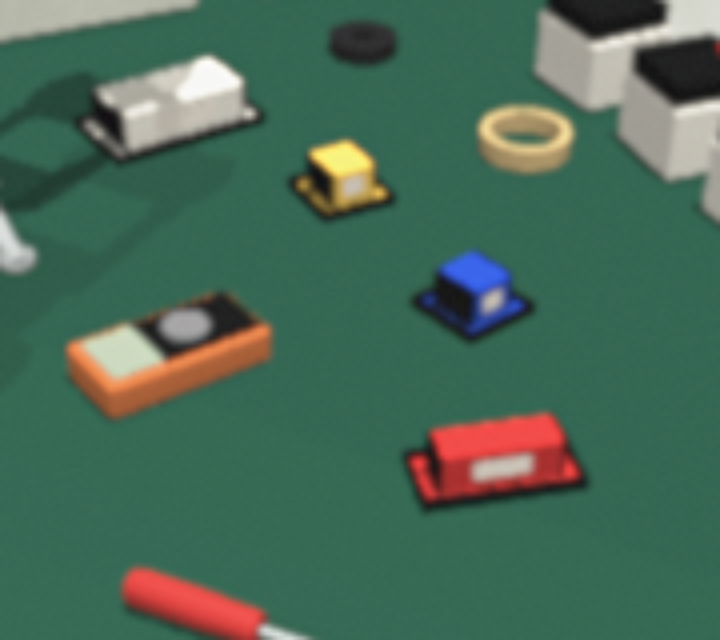

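View pics/t25.png

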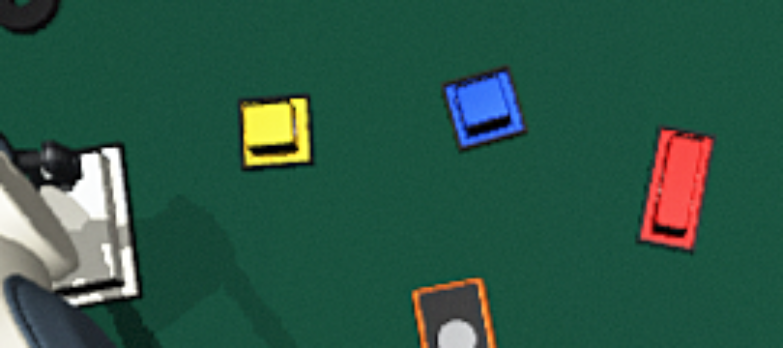

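All four packs sit level and square inside their trays, and the gripper is clear of them. I'm handing in the job.

```bash
python3 -c "
from station import workorder
print(workorder.hand_in())"
```

```text
the job is handed in; nothing more can be done
None
```

I took the stack apart in the order red, yellow, blue, white. Each pack was lowered into its own tray until the wrist force showed contact, then released. The job was handed in at about 35 s, well inside the 125 s limit.

**Final check:** the wrist, side and top pictures show all four packs upright, square and inside their rims. The open gripper stood about 0.19 m above the bench, and the wrist force read about zero. I judged the final seating by eye from these pictures; I did not measure each pack's exact offset from its tray centre.

**Disagreements:**
- The side and top views disagreed by 1–4 mm on tray positions. I corrected this with the wrist camera before each placing.
- The last colour measurement from the top view (red and blue only) merged pack and tray floor, so it gave no separate pack position.
- In the final top view the arm hid part of the white tray. The wrist and side views show that pack seated.

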